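# Photograph the dialled movements under the bench microscope

## Task

Gather every loose watch movement that has a dial into the white job tray, each lying flat with its dial up, then slide the tray by its handle, without lifting it, squarely into the white marks under the microscope. On the control box press the keys fully, one at a time: white (lamp on), blue (focus), green (photo), blue and green once more for a second shot, and white to put the lamp out; never the red one. Then slide the tray with the movements back squarely into the yellow marks, let go, and leave everything else on the bench where it is, without knocking the microscope.

Things in the scene. Friction and masses are not known exactly. Their poses are not given: they have to be found in the camera images.
- move_black: A watch movement with its dial in a round steel casing ring: a plain disc 38 mm across, 11 mm high, about 45 g, black dial with three white sub-dials; only the dial side is coloured. Starts dial up on the blue mat. Origin: centre of its underside; z points out of the dial. Three to five of the five movements are there in a run; None if absent.
- move_cream: A watch movement with its dial in a round steel casing ring: a plain disc 38 mm across, 11 mm high, about 45 g, cream dial with one dark sub-dial; only the dial side is coloured. Starts dial up on the blue mat. Origin: centre of its underside; z points out of the dial. Three to five of the five movements are there in a run; None if absent.
- move_navy: A watch movement with its dial in a round steel casing ring: a plain disc 38 mm across, 11 mm high, about 45 g, navy-blue dial with two pale sub-dials; only the dial side is coloured. Starts dial up on the blue mat. Origin: centre of its underside; z points out of the dial. Three to five of the five movements are there in a run; None if absent.
- move_green: A watch movement with its dial in a round steel casing ring: a plain disc 38 mm across, 11 mm high, about 45 g, dark green dial with gold marks; only the dial side is coloured. Starts dial up on the blue mat. Origin: centre of its underside; z points out of the dial. Three to five of the five movements are there in a run; None if absent.
- move_red: A watch movement with its dial in a round steel casing ring: a plain disc 38 mm across, 11 mm high, about 45 g, dark red dial with one white sub-dial; only the dial side is coloured. Starts dial up on the blue mat. Origin: centre of its underside; z points out of the dial. Three to five of the five movements are there in a run; None if absent.
- tray: White job tray, loose, 0.32 kg empty: 190 mm along x, 200 mm along y; walls 16 mm high, 4 mm thick; floor 4 mm thick (inside 182 x 192 mm). A level black bar handle leaves the middle of its -x wall, towards the robot: 95 to 170 mm from the tray's centre, 16 mm wide along y, 4 to 26 mm above the bench. Origin: centre of the underside; x points away from the handle.
- home_mark: The tray's home place: four yellow corner marks stuck flat on the blue mat around a 200 x 210 mm outline. Origin: its centre, on the bench; x as the tray's x when the tray lies square in the marks. Fixed.
- scope_mark (a point): The photo place: the bench point straight under the microscope's lens, centre of four white corner marks around a 200 x 210 mm outline; x as the tray's x when the tray lies square in the marks. Fixed.
- scope: Digital microscope, teal and black, fixed. Origin: bench point under the lens. Its black ring light is 84 mm across, 172 mm above the bench; the teal head above it is 66 mm across and reaches 408 mm. A boom at 335 mm height runs to the right (-y) to a post 270 mm off, on a grey foot plate (200 mm along x, 170 to 330 mm off in -y, 22 mm high).
- control_box: The microscope's control box, fixed: grey, 96 x 96 mm, 30 mm high, black face on top with four square keys, two by two. Origin: centre of its underside. In its own frame (mm) the white key is at x -21, y +21, blue x -21, y -21, green x +21, y +21, red x +21, y -21.
- key_white (a joint): The white key (lamp on / lamp off). Its value is how far it is pushed down, in m: 0 up, 0.006 fully down. A spring pushes it back up: it starts to move at 1.5 N and takes 5 N to go fully down. It counts as pressed beyond 0.004.
- key_blue (a joint): The blue key (focus). Its value is how far it is pushed down, in m: 0 up, 0.006 fully down. A spring pushes it back up: it starts to move at 1.5 N and takes 5 N to go fully down. It counts as pressed beyond 0.004.
- key_green (a joint): The green key (take photo). Its value is how far it is pushed down, in m: 0 up, 0.006 fully down. A spring pushes it back up: it starts to move at 1.5 N and takes 5 N to go fully down. It counts as pressed beyond 0.004.
- key_red (a joint): The red key (erase); not to be pressed. Its value is how far it is pushed down, in m: 0 up, 0.006 fully down. A spring pushes it back up: it starts to move at 1.5 N and takes 5 N to go fully down. It counts as pressed beyond 0.004.
- key_white_top (a point): Centre of the top of the white key: a flat square 26 mm wide, 40 mm above the bench when up (10 mm proud of the box), 42 mm between neighbouring key centres. It is pressed straight down.
- key_blue_top (a point): Centre of the top of the blue key: a flat square 26 mm wide, 40 mm above the bench when up (10 mm proud of the box), 42 mm between neighbouring key centres. It is pressed straight down.
- key_green_top (a point): Centre of the top of the green key: a flat square 26 mm wide, 40 mm above the bench when up (10 mm proud of the box), 42 mm between neighbouring key centres. It is pressed straight down.
- key_red_top (a point): Centre of the top of the red key: a flat square 26 mm wide, 40 mm above the bench when up (10 mm proud of the box), 42 mm between neighbouring key centres. It is pressed straight down.
- bench_block: Bystander: round steel bench block, 36 mm across, 20 mm high, loose. Origin: centre of its underside.
- petri: Bystander: empty round glass dish, 90 mm across, 16 mm high, loose. Origin: centre of its underside.
- tweezers: Bystander: steel tweezers, 110 mm long, 9 mm wide, 6 mm high, loose, lying along their x. Origin: under their middle.
- screwdriver: Bystander: thin watchmaker's screwdriver with green bands, 120 mm long, 10 mm high, loose, lying along its x. Origin: under its middle.
- holder: Bystander: aluminium movement holder (small vice) with a bare brass movement in it, 55 x 40 mm, 28 mm high, loose. Not one of the dialled movements to be photographed. Origin: centre of its underside.
- dust_dome: Bystander: glass dust dome on a blue base, 96 mm across, 74 mm high, loose. Origin: centre of its underside.

How it is judged:
On the way, in this order (a step that is already met when the one before it is completed fails the run):
1. every movement lies flat, dial up, in the tray, and the tray stands square in the white marks under the microscope (x of move_black in the frame of tray between -0.078 and 0.078 m and y of move_black in the frame of tray between -0.083 and 0.083 m and z of move_black in the frame of tray between 0.001 and 0.008 m and angle between each of move_black, move_cream, move_navy, move_green, move_red's own z axis and vertical below 0.15 rad and x of move_cream in the frame of tray between -0.078 and 0.078 m and y of move_cream in the frame of tray between -0.083 and 0.083 m and z of move_cream in the frame of tray between 0.001 and 0.008 m and x of move_navy in the frame of tray between -0.078 and 0.078 m and y of move_navy in the frame of tray between -0.083 and 0.083 m and z of move_navy in the frame of tray between 0.001 and 0.008 m and x of move_green in the frame of tray between -0.078 and 0.078 m and y of move_green in the frame of tray between -0.083 and 0.083 m and z of move_green in the frame of tray between 0.001 and 0.008 m and x of move_red in the frame of tray between -0.078 and 0.078 m and y of move_red in the frame of tray between -0.083 and 0.083 m and z of move_red in the frame of tray between 0.001 and 0.008 m and horizontal distance between tray and scope_mark below 0.015 m and angle between the x axis of tray and the x axis of scope_mark, either way round below 0.15 rad), for 0.2 s.
2. the white key is pressed (lamp on), the others up, the tray still in the white marks (value of joint key_white above 0.004 m and value of joint each of key_blue, key_green, key_red below 0.0015 m and horizontal distance between tray and scope_mark below 0.015 m and angle between the x axis of tray and the x axis of scope_mark, either way round below 0.15 rad), for 0.05 s.
3. the blue key is pressed, the others up, the tray still in the white marks (value of joint key_blue above 0.004 m and value of joint each of key_white, key_green, key_red below 0.0015 m and horizontal distance between tray and scope_mark below 0.015 m and angle between the x axis of tray and the x axis of scope_mark, either way round below 0.15 rad), for 0.05 s.
4. the green key is pressed, the others up, the tray still in the white marks (value of joint key_green above 0.004 m and value of joint each of key_white, key_blue, key_red below 0.0015 m and horizontal distance between tray and scope_mark below 0.015 m and angle between the x axis of tray and the x axis of scope_mark, either way round below 0.15 rad), for 0.05 s.
5. the blue key is pressed again, the others up, the tray still in the white marks (all of step 3), for 0.05 s.
6. the green key is pressed again, the others up, the tray still in the white marks (all of step 4), for 0.05 s.
7. the white key is pressed again (lamp off), the others up, the tray still in the white marks (all of step 2), for 0.05 s.
At the end, for the whole second after the job is handed in: The tray stands within 15 mm and 0.15 rad of the yellow marks; every movement that was there lies flat and dial up on its floor (tilt under 0.15 rad, middle at least 13 mm in from each wall's inner face); all keys are up and nothing moves (x of move_black in the frame of tray between -0.078 and 0.078 m and y of move_black in the frame of tray between -0.083 and 0.083 m and z of move_black in the frame of tray between 0.001 and 0.008 m and angle between each of move_black, move_cream, move_navy, move_green, move_red's own z axis and vertical below 0.15 rad and x of move_cream in the frame of tray between -0.078 and 0.078 m and y of move_cream in the frame of tray between -0.083 and 0.083 m and z of move_cream in the frame of tray between 0.001 and 0.008 m and x of move_navy in the frame of tray between -0.078 and 0.078 m and y of move_navy in the frame of tray between -0.083 and 0.083 m and z of move_navy in the frame of tray between 0.001 and 0.008 m and x of move_green in the frame of tray between -0.078 and 0.078 m and y of move_green in the frame of tray between -0.083 and 0.083 m and z of move_green in the frame of tray between 0.001 and 0.008 m and x of move_red in the frame of tray between -0.078 and 0.078 m and y of move_red in the frame of tray between -0.083 and 0.083 m and z of move_red in the frame of tray between 0.001 and 0.008 m and horizontal distance between tray and home_mark below 0.015 m and angle between the x axis of tray and the x axis of home_mark, either way round below 0.15 rad and linear speed of each of tray, move_black, move_cream, move_navy, move_green, move_red below 0.02 m/s and height (world z) of tray below 0.004 m and value of joint each of key_white, key_blue, key_green, key_red below 0.001 m); the robot touches nothing.
It fails at once if the red key is pressed (value of joint key_red above 0.002 m).
It fails at once if two keys are pressed at once (value of joint each of key_white, key_blue above 0.003 m or value of joint each of key_white, key_green above 0.003 m or value of joint each of key_white, key_red above 0.003 m or value of joint each of key_blue, key_green above 0.003 m or value of joint each of key_blue, key_red above 0.003 m or value of joint each of key_green, key_red above 0.003 m).
It fails at once if the tray is lifted or tipped (over 10 mm or 0.12 rad) (height (world z) of tray above 0.01 m or angle between tray's own z axis and vertical above 0.12 rad).
It fails at once if the microscope is knocked (over 15 N) (contact force between scope and the arm above 15 N or contact force between scope and the fingers above 15 N).
It fails at once if another thing on the bench is shifted by more than 30 mm (distance of any of bench_block, petri, tweezers, screwdriver, holder, dust_dome from where it was at the start of the episode above 0.03 m).
Of move_black, move_cream, move_navy, move_green, move_red only 3 to 5 are there at a start; the rules pass over those that are not, and their reading is None.
At some moment in a run one of move_black, move_cream, move_navy, move_green, move_red may be knocked a few centimetres aside while the robot is not near it.
It also fails if it takes over 208 s, if anything falls off the work surface, if the arm or the gripper's body presses on something with over 40 N, if the wrist force passes 120 N, or if a joint passes its speed limit or range.

## Robot

A 7-joint arm with a two-finger parallel gripper is mounted at the origin on the work surface. World frame = base frame: x ahead of the robot, y to its left, z up, the work surface at z = 0. Lengths are in m, angles in rad, forces in N, time in s.
With the tool pointing down it reaches from about 0.4 to 0.85 m from the base axis. Payload 10.4 kg.
Tool frame: the origin (TCP) lies between the finger pads; the fingertips stand 8 mm ahead of it and the grasp point (between the pads) lies 11 mm behind it (r.nose_length is the distance from the TCP to the fingertips, in m); x points along the fingers, y is the direction in which the jaws open and shut, and the axes are right-handed (so a half turn about x gives the same grasp; the last joint's range is limited). The gripper opens to 85 mm and grips with 20 to 120 N. Pads are 22 mm wide; open, the fingers measure 114 mm over their backs; the gripper's body (76 mm by 85 mm) begins 54 mm behind the grasp point. The pads swing forward as they close: fully open they stand 13 mm farther back than shut.
Start: joints at [1.164, 0.332, -0.065, 1.46, 0.022, 1.35, -0.088], TCP at [0.234, -0.58, 0.239] pointing down, gripper open.
Joint ranges: [-2.6, 2.6], [-0.5, 2.12], [-1.47, 1.34], [0.16, 2.42], [-1.27, 4.41], [0.06, 2.06], [-2.6, 2.6]. Speed limits (rad/s): [2.22, 2.22, 2.79, 2.79, 3.14, 3.14, 3.14].

## Interface

Orientations are given as a unit quaternion [x, y, z, w].
In Python, from bench import r, grab_frame, camera_info, ticket gives the robot as it stands.
- The arm moves only by the tool play_rows, never from a script. Its argument "increments" is one flat list of numbers, 5 for each row, row after row: the shift along the tool's x, y, z in m, then the turn about the tool's x in degrees, then the finger opening in m, from 0 to 0.0854. In form: [dx, dy, dz, spin, claw, dx, dy, dz, spin, claw, ...]. A call has 1 to 20 rows; each row shifts and turns the commanded pose from where the row before left it, along the tool's axes as they then stand; what a row does not reach is not made up. A row lasts 1/8 s, in which the tool goes at most 62.5 mm and 10.7 degrees, less where a joint would pass 70% of its speed; a pose out of reach is approached as far as the arm can. A call is refused whole if a number of a shift passes 0.0625 or a number of a turn 10.7, either way. A call with a gripper value outside its range is refused whole. The fingers move at their own pace and stop on an object; the grip force is fixed at half the most. Time passes only in rows, so rows that do not move let the fingers close. It gives the time, the measured TCP pose, the force and the opening at its end, in the units of the state.
- r.read_state(): the state, without advancing time (a new reading comes with each control period).
- grab_frame(name): name is "scene" or "top" or "wrist"; returns the picture (420x560x3 uint8, red, green, blue); there is no depth.
- camera_info(name): a dict with "fx", "fy", "cx", "cy" (pixels), "dist" ([k1, k2, p1, p2, k3] as OpenCV has them; the pictures are not rectified), "R" (3x3) and "t" (3): a world point X has camera coordinates R X + t. Camera axes: x right, y down, z forward; pixel columns grow to the right and rows downward; lengths in m; the calibration is good to about 2 mm. A picture is of the moment at which its call begins: read the wrist's pose just before it. camera_info takes no time and is no camera call; for the wrist camera it gives the pose at the moment of the call.
- ticket.close_job(): hands the job in, once; it reports no verdict.
The state is a dict: "time": time; "joint_pos": joint angles; "dq": joint speeds; "joint_efforts": joint torques, N m; "position": TCP position; "tcp_rot": TCP orientation; "ft_force": force on the tool from outside, world axes, zero at the start; "torque": the same for the moment, N m; "grip_width": finger opening in m.
Only numpy, scipy, OpenCV 4.12 (cv2) and the standard library are available. Lean on these libraries where they do the work, as an engineer would, in place of code of your own. Each camera call takes 0.05 s, during which the arm holds its last target.

## Working session

There is one attempt and no reset: what is moved stays moved. The work goes in short steps, Python scripts to look and compute and a tool call to move; the robot and the scene stay as the last step left them, time stands still between calls to the robot, and variables do not carry over. Pictures are saved under pics/ and viewed, and the job is handed in when it is done.

Besides the shell and the picture viewer there is one more tool, called after "Request:" as name(argument=value, ...) on one line, values as JSON. play_rows: Moves the arm, as the interface text tells. Its arguments: {"type":"object","properties":{"increments":{"type":"array"}},"required":["increments"]}

```bash
ls; mkdir -p pics; python3 - <<'E'
from bench import r, grab_frame, camera_info, ticket
import cv2
s=r.read_state(); print(s)
for n in ("scene","top","wrist"):
    print(n,camera_info(n))
    cv2.imwrite(f"pics/{n}0.png",grab_frame(n)[:,:,::-1])
E
```

```text
pics
{'time': 0.0, 'joint_pos': array([ 1.16442265,  0.33284945, -0.06471671,  1.46092299,  0.02158934,
        1.3499054 , -0.08846531]), 'dq': array([-0.00141942, -0.00210497, -0.00203487,  0.00081121, -0.00076827,
       -0.00135226, -0.00055647]), 'joint_efforts': array([ 4.95399781e-04, -6.25441146e+01,  4.93447250e-02, -3.91609097e+01,
        1.61624153e-02,  9.78079566e-03,  9.34498507e-05]), 'position': array([ 0.23388789, -0.5792007 ,  0.23853871]), 'tcp_rot': array([-0.6940132 , -0.13535604,  0.69423448, -0.13439832]), 'ft_force': array([-0.29692724,  0.04688223,  0.53616789]), 'torque': array([ 0.00364353, -0.06550749, -0.01782352]), 'grip_width': 0.08524873244098063}
scene {'fx': 412.0123694486333, 'fy': 412.0123694486333, 'cx': 278.4956891802893, 'cy': 205.0441550614639, 'dist': array([-0.03330605,  0.        ,  0.        ,  0.        ,  0.        ]), 'R': array([[-0.03088869,  0.99949288,  0.00773747],
       [ 0.75826694,  0.0284759 , -0.65132202],
       [-0.65121205, -0.01425142, -0.75876199]]), 't': array([-0.03128858, -0.42622296,  1.37290953])}
top {'fx': 470.7505190630505, 'fy': 470.7505190630505, 'cx': 277.86641336681134, 'cy': 211.03704033037408, 'dist': array([-0.12282843,  0.        ,  0.        ,  0.        ,  0.        ]), 'R': array([[ 6.80623574e-03, -9.99976837e-01,  3.14157550e-05],
       [-9.88844179e-01, -6.73513730e-03, -1.48801305e-01],
       [ 1.48798070e-01,  9.81711476e-04, -9.88867115e-01]]), 't': array([0.0199168 , 0.58742079, 1.00230727])}
wrist {'fx': 344.35212680596175, 'fy': 344.35212680596175, 'cx': 280.5692737771878, 'cy': 208.13150340984188, 'dist': array([-0.02302221,  0.        ,  0.        ,  0.        ,  0.        ]), 'R': array([[ 3.75032322e-01, -9.27011734e-01, -5.44638954e-05],
       [-8.89335513e-01, -3.59806590e-01,  2.82172931e-01],
       [-2.61597214e-01, -1.05775533e-01, -9.59363557e-01]]), 't': array([-0.62573591, -0.03807715,  0.37676123])}
```

View pics/scene0.png

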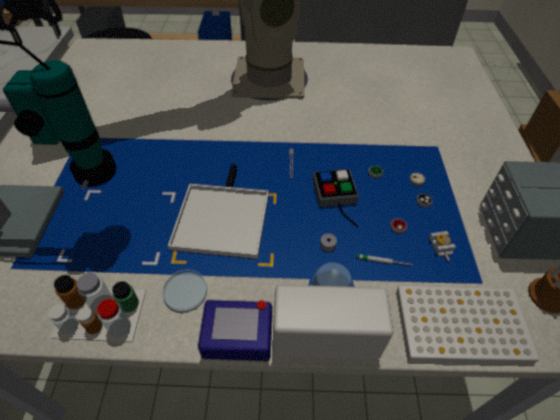

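View pics/top0.png

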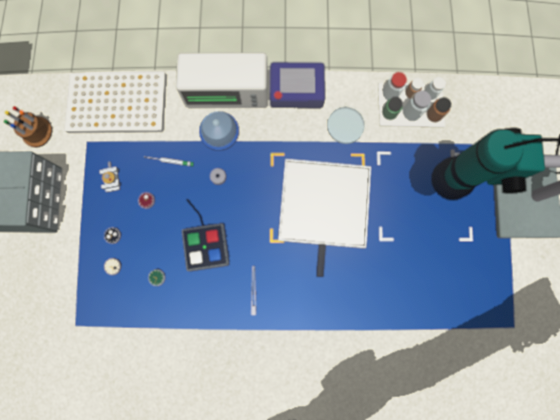

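View pics/wrist0.png

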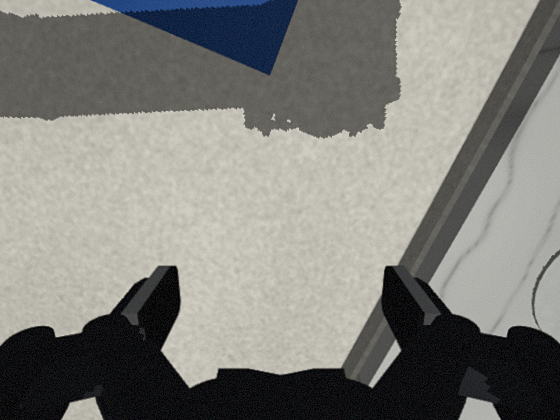

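```bash
cat > h.py <<'E'
from bench import r, grab_frame, camera_info, ticket
import cv2, numpy as np
def p2w(ci,uv,z):
    K=np.array([[ci['fx'],0,ci['cx']],[0,ci['fy'],ci['cy']],[0,0,1]])
    uv=np.array(uv,float).reshape(-1,1,2)
    n=cv2.undistortPoints(uv,K,ci['dist']).reshape(-1,2)
    R=ci['R'];c=-R.T@ci['t']
    d=np.c_[n,np.ones(len(n))]@R
    z=np.broadcast_to(np.asarray(z,float),(len(n),))
    s=(z-c[2])/d[:,2]
    return c+s[:,None]*d
def w2p(ci,X):
    K=np.array([[ci['fx'],0,ci['cx']],[0,ci['fy'],ci['cy']],[0,0,1]])
    rv,_=cv2.Rodrigues(ci['R'])
    return cv2.projectPoints(np.array(X,float).reshape(-1,1,3),rv,ci['t'],K,ci['dist'])[0].reshape(-1,2)
def crop(im,x0,y0,x1,y1,s,fn):
    c=cv2.resize(im[y0:y1,x0:x1],None,fx=s,fy=s,interpolation=cv2.INTER_CUBIC)
    for x in range((x0//20+1)*20,x1,20):
        cv2.line(c,((x-x0)*s,0),((x-x0)*s,8),(255,255,0),1); cv2.putText(c,str(x),((x-x0)*s-10,20),0,.4,(255,255,0),1)
    for y in range((y0//20+1)*20,y1,20):
        cv2.line(c,(0,(y-y0)*s),(8,(y-y0)*s),(255,255,0),1); cv2.putText(c,str(y),(10,(y-y0)*s+4),0,.4,(255,255,0),1)
    cv2.imwrite(fn,c[:,:,::-1])
E
python3 - <<'E'
from h import *
im=cv2.imread('pics/top0.png')[:,:,::-1]
crop(im,70,130,270,280,4,'pics/c1.png')
crop(im,250,130,450,280,4,'pics/c2.png')
crop(im,370,120,560,260,4,'pics/c3.png')
E
```

```text
(no output)
```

View pics/c1.png

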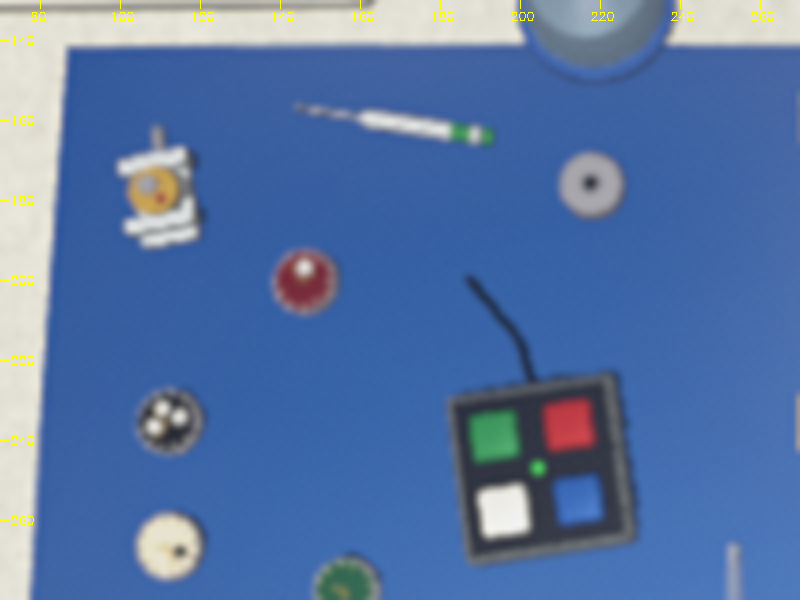

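View pics/c2.png

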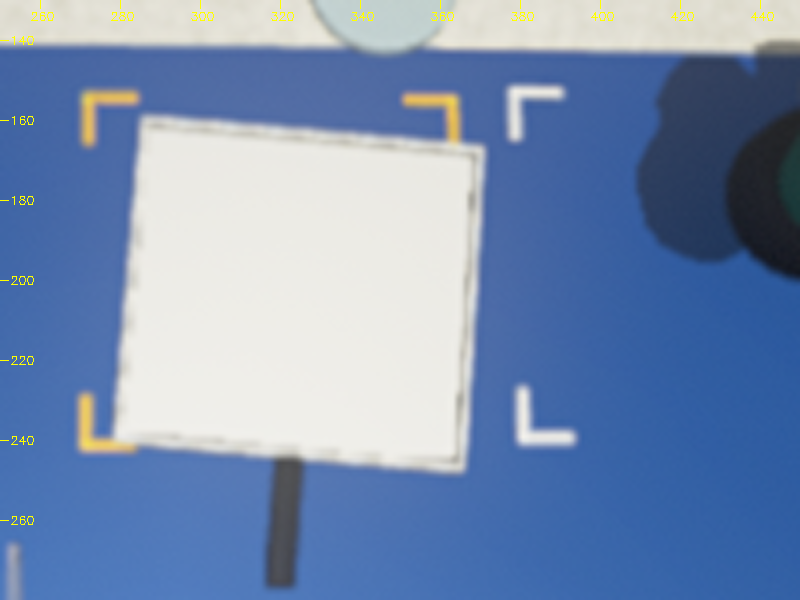

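View pics/c3.png

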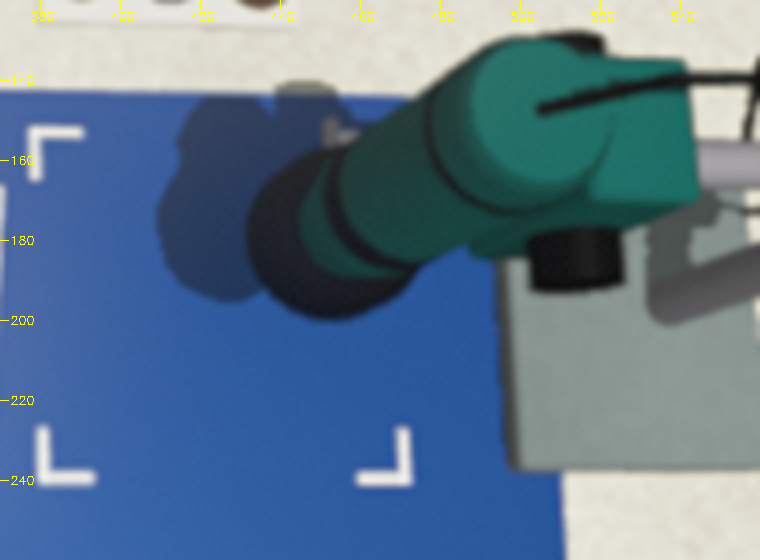

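```bash
python3 - <<'E'
from h import *
ci=camera_info('top')
np.set_printoptions(precision=4,suppress=True)
def show(n,uv,z):
    print(n); print(p2w(ci,uv,z))
show('mov red black cream green',[(146,200),(112,235.5),(112.5,266.5),(156.5,278)],.011)
y=[(270.5,153.5),(364.5,154),(270,242)]
show('yellow',y,0)
show('white',[(376.5,151.5),(379.5,241),(472.5,241)],0)
show('tray',[(285.5,159.5),(371,167),(366,248),(278.5,240)],.016)
show('handle end, wall',[(320,276.5),(322,244)],.026)
show('keys w b g r',[(195.5,257.5),(214.5,254.5),(193.5,239),(212,236)],.04)
show('box',[(182.2,229.5),(223.5,224),(228,264),(187.5,270)],.03)
show('block/petri/holder/twz',[(217.5,176),(346,125),(109,178),(253,267),(254,314)],[.02,.01,.02,.005,.005])
show('screwdriver',[(144,156),(192,164)],.01)
E
```

```text
mov red black cream green
[[0.6161 0.3306 0.011 ]
 [0.5324 0.4071 0.011 ]
 [0.4611 0.4022 0.011 ]
 [0.4367 0.2983 0.011 ]]
yellow
[[ 0.7314  0.0423  0.    ]
 [ 0.7322 -0.1808  0.    ]
 [ 0.5219  0.0415  0.    ]]
white
[[ 0.7388 -0.2098  0.    ]
 [ 0.5255 -0.2112  0.    ]
 [ 0.5259 -0.4334  0.    ]]
tray
[[ 0.7127  0.007   0.016 ]
 [ 0.6967 -0.1923  0.016 ]
 [ 0.5081 -0.1765  0.016 ]
 [ 0.5252  0.0221  0.016 ]]
handle end, wall
[[ 0.4435 -0.0707  0.026 ]
 [ 0.5159 -0.0755  0.026 ]]
keys w b g r
[[0.4828 0.2052 0.04  ]
 [0.4899 0.1631 0.04  ]
 [0.5238 0.2109 0.04  ]
 [0.5308 0.1697 0.04  ]]
box
[[0.5459 0.239  0.03  ]
 [0.5591 0.1459 0.03  ]
 [0.4696 0.1339 0.03  ]
 [0.4553 0.2241 0.03  ]]
block/petri/holder/twz
[[ 0.6716  0.1637  0.02  ]
 [ 0.8003 -0.1366  0.01  ]
 [ 0.6663  0.4193  0.02  ]
 [ 0.4643  0.0795  0.005 ]
 [ 0.3589  0.076   0.005 ]]
screwdriver
[[0.7219 0.3415 0.01  ]
 [0.7025 0.2259 0.01  ]]
```

```bash
cat >> h.py <<'E'
from scipy.spatial.transform import Rotation as Rt
def plan(x=None,y=None,z=None,jaw=None,s=None):
    """print tool-axis shift to reach target; jaw: world angle (deg) of tool y"""
    s=s or r.read_state(); R=Rt.from_quat(s['tcp_rot']).as_matrix()
    p=s['position']; t=np.array([p[i] if v is None else v for i,v in enumerate((x,y,z))])
    ja=np.degrees(np.arctan2(R[1,1],R[0,1]))
    print('t',round(float(s['time']),2),'pos',np.round(p,4),'jaw',round(ja,2),'tiltX',np.round(R[:,0],3),'F',np.round(s['ft_force'],1),'w',round(float(s['grip_width']),4))
    sp=0
    if jaw is not None:
        d=(jaw-ja+90)%180-90   # half-turn symmetric
        sp=-d                  # tool x is down -> positive spin lowers world yaw
        # verify numerically
        Rn=R@Rt.from_euler('x',sp,degrees=True).as_matrix()
        print('spin',round(sp,2),'-> jaw',round(np.degrees(np.arctan2(Rn[1,1],Rn[0,1])),2))
    else: Rn=R
    print('shift in present axes',np.round(R.T@(t-p),4),' after spin axes',np.round(Rn.T@(t-p),4))
E
python3 - <<'E'
from h import *
plan(0.45,0.0,0.2,jaw=90)
plan(0.437,0.298,0.15,jaw=90)
print(r.nose_length)
print(p2w(camera_info('top'),[(452,178)],.172))
E
```

```text
t 0.15 pos [ 0.2339 -0.5793  0.2387] jaw -68.01 tiltX [-0.     0.001 -1.   ] F [-0.2  0.1 -0.5] w 0.0857
spin 21.99 -> jaw -90.0
shift in present axes [ 0.0392 -0.4562 -0.4173]  after spin axes [ 0.0392 -0.5792 -0.2161]
t 0.15 pos [ 0.2339 -0.5793  0.2387] jaw -68.01 tiltX [-0.     0.001 -1.   ] F [-0.2  0.1 -0.5] w 0.0857
spin 21.99 -> jaw -90.0
shift in present axes [ 0.0895 -0.7373 -0.5168]  after spin axes [ 0.0895 -0.8772 -0.2031]
0.008
[[ 0.63735949 -0.3248589   0.172     ]]
```

Request:
play_rows(increments=[0,0,0,7.33,0.06,0,0,0,7.33,0.06,0,0,0,7.33,0.06,0,0,-0.047,0,0.06,0,0,-0.047,0,0.06,0,0,-0.047,0,0.06,0,0,-0.047,0,0.06,0,-0.055,0,0,0.06,0,-0.055,0,0,0.06,0,-0.055,0,0,0.06,0,-0.055,0,0,0.06,0,-0.055,0,0,0.06,0,-0.055,0,0,0.06,0,-0.055,0,0,0.06,0,-0.055,0,0,0.06,0,-0.055,0,0,0.06,0,-0.055,0,0,0.06,0,-0.055,0,0,0.06,0,-0.055,0,0,0.06])

```text
time: 2.52
position: [0.4217, 0.0821, 0.2394]
tcp_rot: [0.707, -0.0, -0.707, 0.0]
ft_force: [1.5, 0.2, -0.1]
grip_width: 0.0599
```

Request:
play_rows(increments=[0.02,-0.054,0,0,0.06,0.03,-0.054,0,0,0.06,0.03,-0.054,-0.007,0,0.06,0.03,-0.054,-0.007,0,0.06,0,0,0,0,0.06,0,0,0,0,0.06])

```text
time: 3.28
position: [0.4359, 0.2961, 0.1291]
tcp_rot: [-0.707, 0.0, 0.707, -0.0]
ft_force: [0.8, -1.0, 0.1]
grip_width: 0.0599
```

```bash
python3 - <<'E'
from h import *
plan(0.4367,0.2983,0.03)
ci=camera_info('wrist'); im=grab_frame('wrist'); cv2.imwrite('pics/w1.png',im[:,:,::-1]); np.save('ci1.npy',ci,allow_pickle=True)
cv2.imwrite('pics/t1.png',grab_frame('top')[:,:,::-1])
print(w2p(ci,[[0.4367,0.2983,0.011]]))
E
```

```text
t 3.27 pos [0.4359 0.2961 0.1291] jaw -89.98 tiltX [-0.001 -0.    -1.   ] F [ 0.8 -1.   0.1] w 0.0599
shift in present axes [ 0.0991 -0.0022 -0.0009]  after spin axes [ 0.0991 -0.0022 -0.0009]
[[275.39923597 202.92190787]]
```

View pics/w1.png

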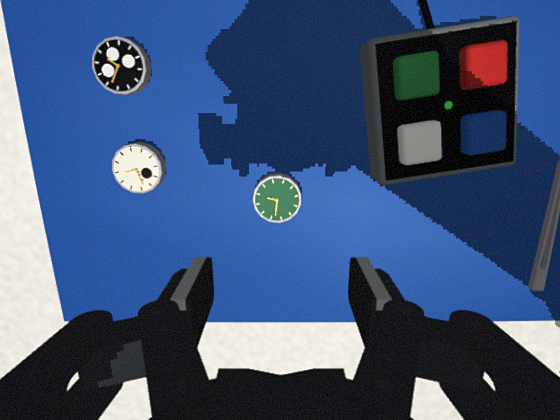

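View pics/t1.png

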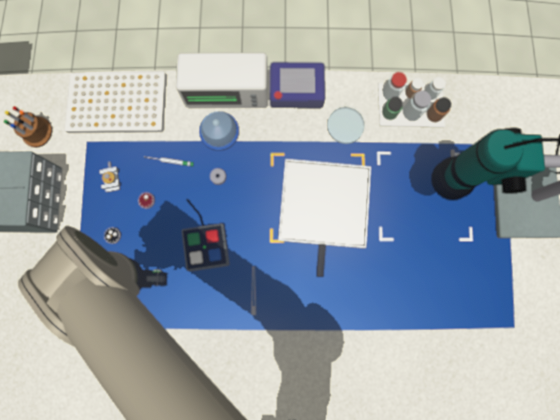

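```bash
python3 - <<'E'
from h import *
np.set_printoptions(precision=4,suppress=True)
ci=np.load('ci1.npy',allow_pickle=True).item()
print(p2w(ci,[(277,198.5),(138,166.5),(120,64.5)],.011))
print(p2w(ci,[(419,142.5),(483.5,133),(416.5,75.5),(483.5,64.5)],.04))
g=p2w(ci,[(277,198.5)],.011)[0]
plan(g[0],g[1],.008)
E
```

```text
[[0.4402 0.2971 0.011 ]
 [0.4646 0.3996 0.011 ]
 [0.5349 0.4042 0.011 ]]
[[0.485  0.2057 0.04  ]
 [0.4913 0.1647 0.04  ]
 [0.5254 0.2117 0.04  ]
 [0.5321 0.1713 0.04  ]]
t 3.38 pos [0.4368 0.2953 0.1301] jaw -90.1 tiltX [ 0.002 -0.001 -1.   ] F [ 0.2 -0.7  0.5] w 0.0599
shift in present axes [ 0.1221 -0.0018 -0.0031]  after spin axes [ 0.1221 -0.0018 -0.0031]
```

Request:
play_rows(increments=[0.04,-0.002,-0.0025,0,0.06,0.04,0,0,0,0.06,0.03,0,0,0,0.06,0.01,0,0,0,0.06,0,0,0,0,0.06,0,0,0,0,0.06])

```text
time: 4.12
position: [0.4396, 0.2987, 0.0108]
tcp_rot: [0.708, 0.0, -0.706, -0.0]
ft_force: [0.1, -0.2, 0.8]
grip_width: 0.0601
```

```bash
python3 - <<'E'
from h import *
plan(0.44,.2971,.008)
im=grab_frame('wrist'); cv2.imwrite('pics/w2.png',im[:,:,::-1])
E
```

```text
t 4.12 pos [0.4396 0.2987 0.0108] jaw -90.03 tiltX [ 0.002  0.001 -1.   ] F [ 0.1 -0.2  0.8] w 0.0601
shift in present axes [ 0.0028  0.0016 -0.0004]  after spin axes [ 0.0028  0.0016 -0.0004]
```

View pics/w2.png

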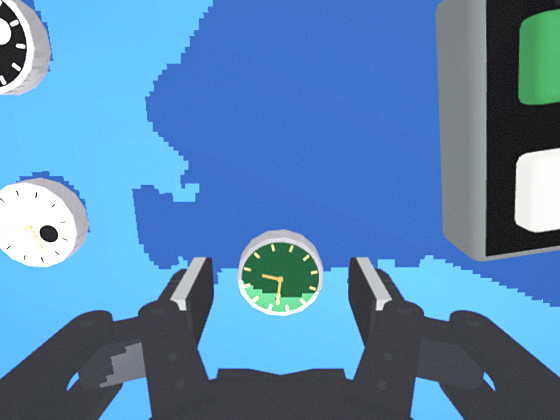

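Request:
play_rows(increments=[0.003,0,0,0,0.06,0,0,0,0,0.03,0,0,0,0,0.03,0,0,0,0,0.03,0,0,0,0,0.03,0,0,0,0,0.03])

```text
time: 4.92
position: [0.4391, 0.299, 0.0073]
tcp_rot: [0.708, 0.0, -0.707, -0.0]
ft_force: [-1.2, -0.9, 9.4]
grip_width: 0.0355
```

```bash
python3 - <<'E'
from h import *
plan(0.44,.2971,.008)
im=grab_frame('wrist'); cv2.imwrite('pics/w3.png',im[:,:,::-1])
print(w2p(camera_info('wrist'),[[r.read_state()['position'][0],r.read_state()['position'][1],.011]]))
E
```

```text
t 4.92 pos [0.4391 0.299  0.0073] jaw -89.99 tiltX [ 0.001  0.001 -1.   ] F [-1.2 -0.9  9.4] w 0.0355
shift in present axes [-0.0007  0.0019 -0.0009]  after spin axes [-0.0007  0.0019 -0.0009]
[[276.85041142 282.27133179]]
```

View pics/w3.png

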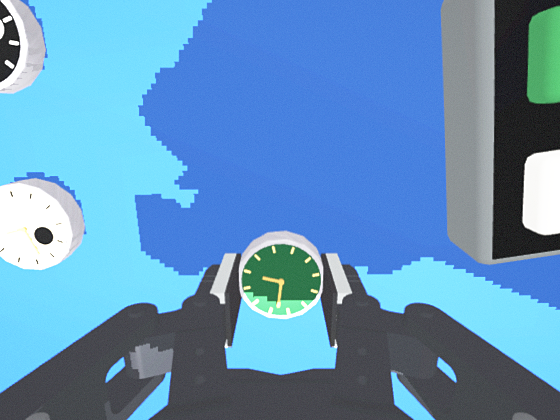

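Request:
play_rows(increments=[-0.02,0,0,0,0.03,-0.035,0,0,0,0.03,-0.035,0,0,0,0.03,0,0.0559,-0.0222,0,0.03,0,0.0559,-0.0222,0,0.03,0,0.0559,-0.0222,0,0.03,0,0.0559,-0.0222,0,0.03,0,0.0559,-0.0222,0,0.03,0,0.0559,-0.0222,0,0.03,0,0,0,0,0.03,0,0,0,0,0.03])

```text
time: 6.35
position: [0.5717, -0.0362, 0.097]
tcp_rot: [0.707, 0.0, -0.707, -0.0]
ft_force: [-0.3, 1.2, -0.1]
grip_width: 0.0356
```

```bash
python3 - <<'E'
from h import *
plan(0.5724,-.0366,.0123)
im=grab_frame('wrist'); cv2.imwrite('pics/w4.png',im[:,:,::-1])
ci=camera_info('wrist')
c=np.array([0.6107,-0.0849]);a=-.08
for p in [(.091,.096),(-.091,.096),(-.091,-.096),(.091,-.096)]:
    q=c+np.array([[np.cos(a),-np.sin(a)],[np.sin(a),np.cos(a)]])@p
    print(w2p(ci,[[*q,.016]]))
E
```

```text
t 6.35 pos [ 0.5717 -0.0362  0.097 ] jaw -89.99 tiltX [ 0.     0.001 -1.   ] F [-0.3  1.2 -0.1] w 0.0356
shift in present axes [ 0.0847  0.0004 -0.0007]  after spin axes [ 0.0847  0.0004 -0.0007]
[[207.27836613 -18.93923016]]
[[200.87371651 279.39130208]]
[[472.16187695 298.85977836]]
[[546.33682972  15.38312479]]
```

View pics/w4.png

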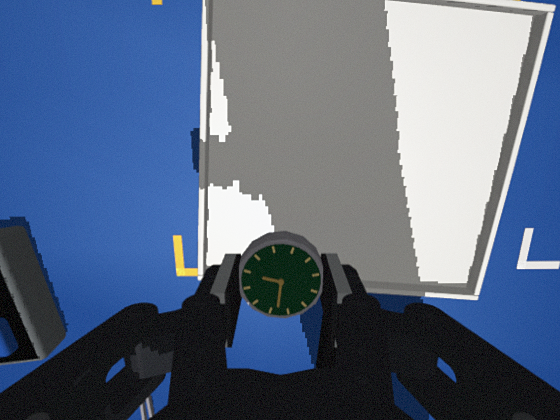

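Request:
play_rows(increments=[0.04,0,0,0,0.03,0.03,0,0,0,0.03,0.0145,0,0,0,0.03,0,0,0,0,0.03,0,0,0,0,0.03,0,0,0,0,0.05,0,0,0,0,0.05,0,0,0,0,0.05,-0.02,0,0,0,0.05,-0.04,0,0,0,0.05,-0.04,0,0,0,0.06])

```text
time: 7.78
position: [0.5718, -0.0368, 0.1143]
tcp_rot: [0.707, 0.0, -0.707, 0.0]
ft_force: [0.3, -0.6, 0.8]
grip_width: 0.0602
```

```bash
python3 - <<'E'
from h import *
plan(0.463,.4009,.1,jaw=-90)
im=grab_frame('wrist'); cv2.imwrite('pics/w5.png',im[:,:,::-1])
im=grab_frame('top'); cv2.imwrite('pics/t5.png',im[:,:,::-1])
E
```

```text
t 7.78 pos [ 0.5718 -0.0368  0.1143] jaw -89.98 tiltX [ 0.001  0.    -1.   ] F [ 0.3 -0.6  0.8] w 0.0602
spin 0.02 -> jaw -90.0
shift in present axes [ 0.0142 -0.4377  0.1087]  after spin axes [ 0.0142 -0.4377  0.1088]
```

View pics/w5.png

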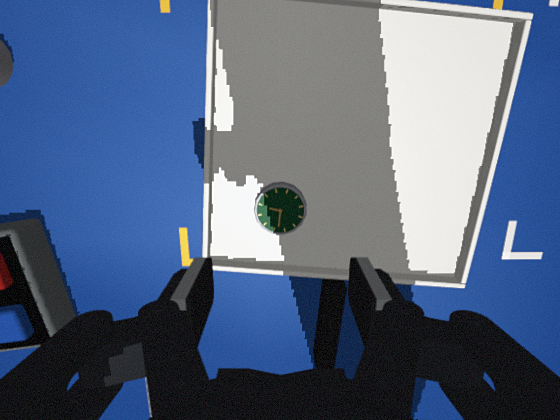

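View pics/t5.png

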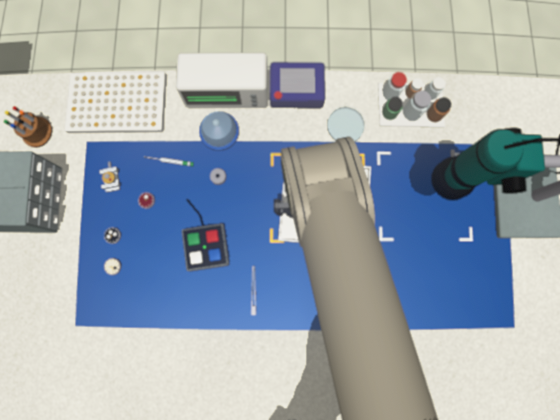

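Request:
play_rows(increments=[0,-0.0547,0.0136,0,0.06,0,-0.0547,0.0136,0,0.06,0,-0.0547,0.0136,0,0.06,0,-0.0547,0.0136,0,0.06,0,-0.0547,0.0136,0,0.06,0,-0.0547,0.0136,0,0.06,0,-0.0547,0.0136,0,0.06,0,-0.0547,0.0136,0,0.06,0,0,0,0,0.06,0,0,0,0,0.06])

```text
time: 9.12
position: [0.463, 0.4005, 0.112]
tcp_rot: [0.707, -0.0, -0.707, 0.0]
ft_force: [1.1, -0.8, -0.6]
grip_width: 0.0602
```

```bash
python3 - <<'E'
from h import *
ci=camera_info('wrist')
im=grab_frame('wrist'); cv2.imwrite('pics/w6.png',im[:,:,::-1]); np.save('ci6.npy',ci,allow_pickle=True)
plan(0.463,.4009,.0075,jaw=-90)
E
```

```text
t 9.18 pos [0.4636 0.3996 0.1119] jaw -90.1 tiltX [ 0.    -0.001 -1.   ] F [-0.1  0.7 -0.5] w 0.0597
spin -0.1 -> jaw -90.0
shift in present axes [ 0.1044 -0.0014  0.0007]  after spin axes [ 0.1044 -0.0014  0.0007]
```

View pics/w6.png

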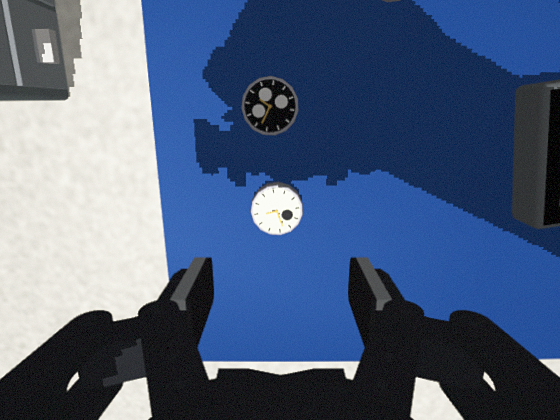

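```bash
python3 - <<'E'
from h import *
ci=np.load('ci6.npy',allow_pickle=True).item()
P=p2w(ci,[(276.5,209.5),(270,105)],.011);print(P)
plan(P[0,0],P[0,1],.0075)
E
```

```text
[[0.46372386 0.40164763 0.011     ]
 [0.53500666 0.40571248 0.011     ]]
t 9.18 pos [0.4636 0.3996 0.1119] jaw -90.1 tiltX [ 0.    -0.001 -1.   ] F [-0.1  0.7 -0.5] w 0.0597
shift in present axes [ 0.1044 -0.0021 -0.    ]  after spin axes [ 0.1044 -0.0021 -0.    ]
```

Request:
play_rows(increments=[0.045,-0.001,0,0,0.06,0.04,0,0,0,0.06,0.0185,0,0,0,0.06,0,0,0,0,0.06,0,0,0,0,0.03,0,0,0,0,0.03,0,0,0,0,0.03,0,0,0,0,0.03,-0.02,0,0,0,0.03,-0.035,0,0,0,0.03,-0.035,0,0,0,0.03])

```text
time: 10.55
position: [0.4632, 0.402, 0.1012]
tcp_rot: [0.708, 0.0, -0.707, -0.0]
ft_force: [1.8, 0.3, -0.6]
grip_width: 0.0348
```

```bash
python3 - <<'E'
from h import *
plan(0.649,-.1331,.0135)
im=grab_frame('wrist'); cv2.imwrite('pics/w7.png',im[:,:,::-1])
E
```

```text
t 10.55 pos [0.4632 0.402  0.1012] jaw -89.99 tiltX [ 0.001  0.001 -1.   ] F [ 1.8  0.3 -0.6] w 0.0348
shift in present axes [ 0.0874  0.5352 -0.1857]  after spin axes [ 0.0874  0.5352 -0.1857]
```

View pics/w7.png

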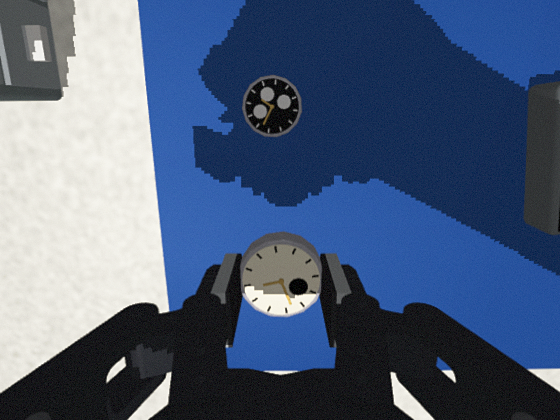

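Request:
play_rows(increments=[0,0.0535,-0.0186,0,0.03,0,0.0535,-0.0186,0,0.03,0,0.0535,-0.0186,0,0.03,0,0.0535,-0.0186,0,0.03,0,0.0535,-0.0186,0,0.03,0,0.0535,-0.0186,0,0.03,0,0.0535,-0.0186,0,0.03,0,0.0535,-0.0186,0,0.03,0,0.0535,-0.0186,0,0.03,0,0.0535,-0.0186,0,0.03,0,0,0,0,0.03,0,0,0,0,0.03])

```text
time: 12.1
position: [0.6493, -0.1328, 0.0995]
tcp_rot: [0.708, 0.0, -0.707, -0.0]
ft_force: [-0.5, 0.7, -0.5]
grip_width: 0.0348
```

```bash
python3 - <<'E'
from h import *
plan(0.649,-.1331,.0135)
E
```

```text
t 12.1 pos [ 0.6493 -0.1328  0.0995] jaw -90.0 tiltX [ 0.001  0.001 -1.   ] F [-0.5  0.7 -0.5] w 0.0348
shift in present axes [0.086  0.0004 0.0004]  after spin axes [0.086  0.0004 0.0004]
```

Request:
play_rows(increments=[0.04,0,0,0,0.03,0.03,0,0,0,0.03,0.016,0,0,0,0.03,0,0,0,0,0.03,0,0,0,0,0.03,0,0,0,0,0.05,0,0,0,0,0.05,0,0,0,0,0.05,-0.02,0,0,0,0.05,-0.04,0,0,0,0.05,-0.04,0,0,0,0.06])

```text
time: 13.48
position: [0.6491, -0.1333, 0.115]
tcp_rot: [0.707, -0.0, -0.707, 0.0]
ft_force: [0.7, -0.2, -0.1]
grip_width: 0.0598
```

```bash
python3 - <<'E'
from h import *
plan(0.534,.406,.112,jaw=-90)
im=grab_frame('wrist'); cv2.imwrite('pics/w8.png',im[:,:,::-1])
E
```

```text
t 13.47 pos [ 0.6491 -0.1333  0.115 ] jaw -89.99 tiltX [ 0.001 -0.    -1.   ] F [ 0.7 -0.2 -0.1] w 0.0598
spin 0.01 -> jaw -90.0
shift in present axes [ 0.0028 -0.5393  0.1151]  after spin axes [ 0.0028 -0.5393  0.1151]
```

View pics/w8.png

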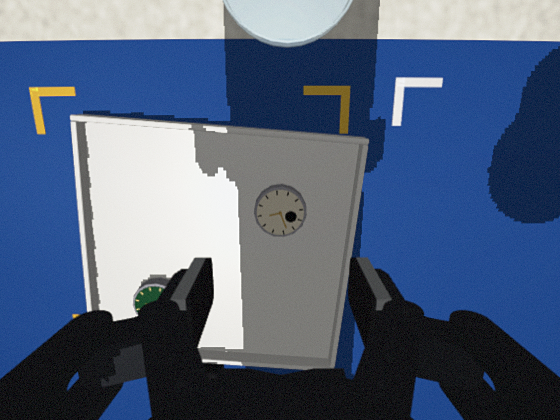

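Request:
play_rows(increments=[0,-0.0539,0.0115,0,0.06,0,-0.0539,0.0115,0,0.06,0,-0.0539,0.0115,0,0.06,0,-0.0539,0.0115,0,0.06,0,-0.0539,0.0115,0,0.06,0,-0.0539,0.0115,0,0.06,0,-0.0539,0.0115,0,0.06,0,-0.0539,0.0115,0,0.06,0,-0.0539,0.0115,0,0.06,0,-0.0539,0.0115,0,0.06,0,0,0,0,0.06,0,0,0,0,0.06])

```text
time: 15.02
position: [0.5343, 0.4055, 0.1131]
tcp_rot: [0.707, -0.0, -0.707, 0.0]
ft_force: [0.3, -1.1, -0.4]
grip_width: 0.0602
```

```bash
python3 - <<'E'
from h import *
ci=camera_info('wrist')
im=grab_frame('wrist'); cv2.imwrite('pics/w9.png',im[:,:,::-1]); np.save('ci9.npy',ci,allow_pickle=True)
plan(0.535,.406,.0085,jaw=-90)
E
```

```text
t 15.07 pos [0.5348 0.4046 0.113 ] jaw -90.08 tiltX [ 0.001 -0.001 -1.   ] F [ 0.9 -0.1 -0.4] w 0.06
spin -0.08 -> jaw -90.0
shift in present axes [ 0.1045 -0.0015 -0.    ]  after spin axes [ 0.1045 -0.0015 -0.    ]
```

View pics/w9.png

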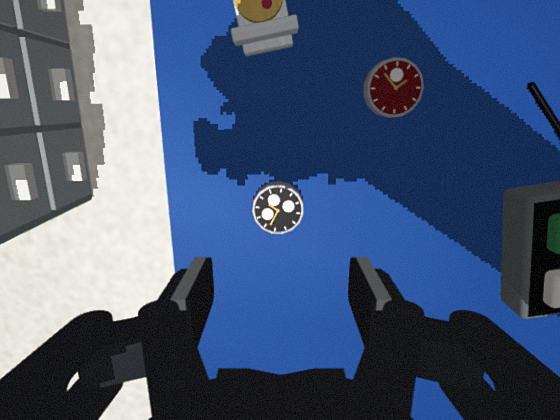

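Request:
play_rows(increments=[0.045,-0.001,0,0,0.06,0.04,0,0,0,0.06,0.0185,0,0,0,0.06,0,0,0,0,0.06,0,0,0,0,0.03,0,0,0,0,0.03,0,0,0,0,0.03,0,0,0,0,0.03,-0.02,0,0,0,0.03,-0.035,0,0,0,0.03,-0.035,0,0,0,0.03,0,0,0,0,0.03])

```text
time: 16.58
position: [0.5356, 0.4085, 0.1044]
tcp_rot: [0.709, 0.002, -0.705, -0.002]
ft_force: [0.1, -0.4, -1.1]
grip_width: 0.0346
```

```bash
python3 - <<'E'
from h import *
ci=np.load('ci9.npy',allow_pickle=True).item()
print(p2w(ci,[(394,87),(277.5,208.5)],.011))
plan(0.6562,-.0434,.0145)
im=grab_frame('wrist'); cv2.imwrite('pics/w10.png',im[:,:,::-1])
E
```

```text
[[0.61791148 0.33013588 0.011     ]
 [0.53555642 0.40601499 0.011     ]]
t 16.57 pos [0.5356 0.4085 0.1044] jaw -90.0 tiltX [ 0.006  0.005 -1.   ] F [ 0.1 -0.4 -1.1] w 0.0346
shift in present axes [ 0.0885  0.4523 -0.12  ]  after spin axes [ 0.0885  0.4523 -0.12  ]
```

View pics/w10.png

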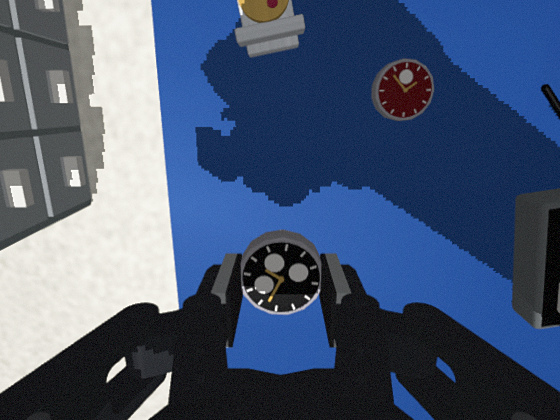

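Request:
play_rows(increments=[0,0.0502,-0.0133,0,0.03,0,0.0502,-0.0133,0,0.03,0,0.0502,-0.0133,0,0.03,0,0.0502,-0.0133,0,0.03,0,0.0502,-0.0133,0,0.03,0,0.0502,-0.0133,0,0.03,0,0.0502,-0.0133,0,0.03,0,0.0502,-0.0133,0,0.03,0,0.0502,-0.0133,0,0.03,0,0,0,0,0.03,0,0,0,0,0.03])

```text
time: 18.0
position: [0.6533, -0.0445, 0.0985]
tcp_rot: [-0.707, -0.0, 0.707, 0.0]
ft_force: [0.5, 0.8, -0.6]
grip_width: 0.0347
```

```bash
python3 - <<'E'
from h import *
plan(0.6562,-.0434,.0135)
print(r.read_state()['joint_pos'])
E
```

```text
t 18.0 pos [ 0.6533 -0.0445  0.0985] jaw -89.99 tiltX [-0.001  0.001 -1.   ] F [ 0.5  0.8 -0.6] w 0.0347
shift in present axes [ 0.085  -0.0011 -0.003 ]  after spin axes [ 0.085  -0.0011 -0.003 ]
[ 0.28769331  0.53316712 -0.390721    1.51488464  0.21419826  1.13678129
 -1.71524243]
```

Request:
play_rows(increments=[0.04,0,-0.002,0,0.03,0.03,0,0,0,0.03,0.015,0,0,0,0.03,0,0,0,0,0.03,0,0,0,0,0.03,0,0,0,0,0.05,0,0,0,0,0.05,0,0,0,0,0.05,-0.02,0,0,0,0.05,-0.04,0,0,0,0.05,-0.04,0,0,0,0.06])

```text
time: 19.38
position: [0.6558, -0.0451, 0.1165]
tcp_rot: [0.707, 0.0, -0.707, 0.0]
ft_force: [-0.2, -1.0, 0.4]
grip_width: 0.0599
```

```bash
python3 - <<'E'
from h import *
plan(0.617,.3305,.112,jaw=-60)
im=grab_frame('wrist'); cv2.imwrite('pics/w11.png',im[:,:,::-1])
im=grab_frame('top'); cv2.imwrite('pics/t11.png',im[:,:,::-1])
E
```

```text
t 19.38 pos [ 0.6558 -0.0451  0.1165] jaw -90.0 tiltX [ 0.001  0.    -1.   ] F [-0.2 -1.   0.4] w 0.0599
spin -30.0 -> jaw -60.0
shift in present axes [ 0.0044 -0.3756  0.0388]  after spin axes [ 0.0044 -0.3447 -0.1542]
```

View pics/w11.png

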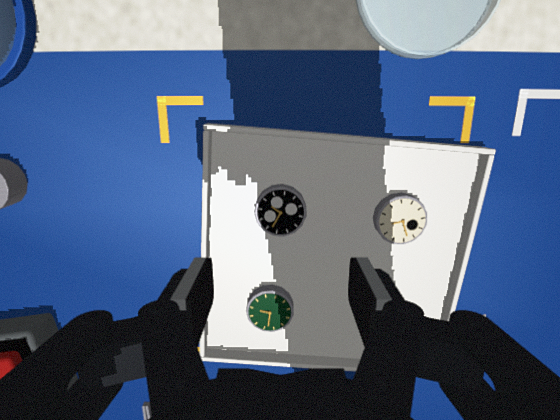

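View pics/t11.png

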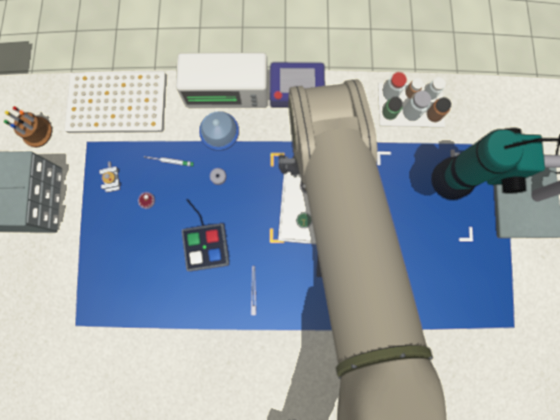

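Request:
play_rows(increments=[0,-0.0537,0.0055,0,0.055,0,-0.0537,0.0055,0,0.055,0,-0.0537,0.0055,0,0.055,0,-0.0537,0.0055,0,0.055,0,-0.0537,0.0055,0,0.055,0,-0.0537,0.0055,0,0.055,0,-0.0537,0.0055,0,0.055,0,0,0,0,0.055,0,0,0,0,0.055])

```text
time: 20.6
position: [0.6173, 0.3305, 0.1143]
tcp_rot: [0.707, -0.0, -0.707, 0.0]
ft_force: [0.3, -0.7, 0.6]
grip_width: 0.0551
```

```bash
python3 - <<'E'
from h import *
ci=camera_info('wrist')
im=grab_frame('wrist'); cv2.imwrite('pics/w12.png',im[:,:,::-1]); np.save('ci12.npy',ci,allow_pickle=True)
plan(0.617,.3305,.0085,jaw=-90)
print(r.read_state()['joint_pos'])
E
```

```text
t 20.65 pos [0.6178 0.3295 0.1142] jaw -90.08 tiltX [ 0.001 -0.001 -1.   ] F [ 0.5 -1.3 -0.5] w 0.0551
spin -0.08 -> jaw -90.0
shift in present axes [ 0.1057 -0.0011  0.0009]  after spin axes [ 0.1057 -0.0011  0.0009]
[-0.23910827  0.62575774 -0.4705928   1.35823617  0.28738185  1.22469263
 -2.3022208 ]
```

View pics/w12.png

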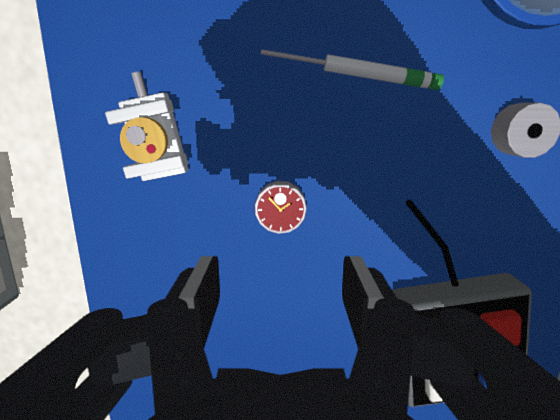

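Request:
play_rows(increments=[0.045,0,0,0,0.055,0.04,0,0,0,0.055,0.0195,0,0,0,0.055,0,0,0,0,0.055,0,0,0,0,0.03,0,0,0,0,0.03,0,0,0,0,0.03,0,0,0,0,0.03,-0.02,0,0,0,0.03,-0.035,0,0,0,0.03,-0.035,0,0,0,0.03,0,0,0,0,0.03])

```text
time: 22.15
position: [0.619, 0.3322, 0.1048]
tcp_rot: [0.709, 0.001, -0.705, -0.001]
ft_force: [0.6, 1.1, -0.6]
grip_width: 0.035
```

```bash
python3 - <<'E'
from h import *
plan(0.5652,-.1264,.0135)
im=grab_frame('wrist'); cv2.imwrite('pics/w13.png',im[:,:,::-1])
E
```

```text
t 22.15 pos [0.619  0.3322 0.1048] jaw -90.0 tiltX [ 0.006  0.004 -1.   ] F [ 0.6  1.1 -0.6] w 0.035
shift in present axes [0.0893 0.4589 0.0544]  after spin axes [0.0893 0.4589 0.0544]
```

View pics/w13.png

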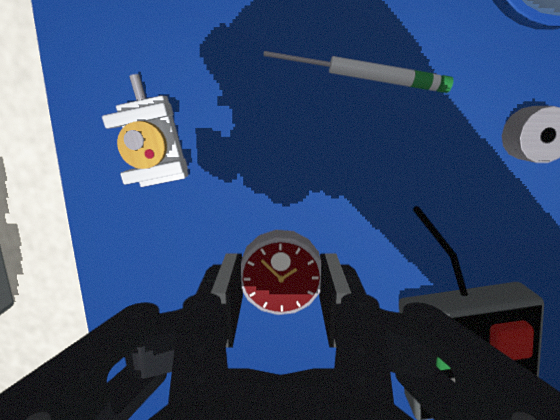

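Request:
play_rows(increments=[0,0.051,0.0058,0,0.03,0,0.051,0.0058,0,0.03,0,0.051,0.0058,0,0.03,0,0.051,0.0058,0,0.03,0,0.051,0.0058,0,0.03,0,0.051,0.0058,0,0.03,0,0.051,0.0058,0,0.03,0,0.051,0.0058,0,0.03,0,0.051,0.0058,0,0.03,0,0,0,0,0.03,0,0,0,0,0.03])

```text
time: 23.58
position: [0.5647, -0.1275, 0.0991]
tcp_rot: [-0.707, -0.0, 0.707, 0.0]
ft_force: [0.3, 0.7, 0.0]
grip_width: 0.0346
```

```bash
python3 - <<'E'
from h import *
plan(0.5652,-.1264,.0135)
im=grab_frame('wrist'); cv2.imwrite('pics/w14.png',im[:,:,::-1])
E
```

```text
t 23.57 pos [ 0.5647 -0.1275  0.0991] jaw -89.99 tiltX [-0.001  0.001 -1.   ] F [0.3 0.7 0. ] w 0.0346
shift in present axes [ 0.0856 -0.001  -0.0005]  after spin axes [ 0.0856 -0.001  -0.0005]
```

View pics/w14.png

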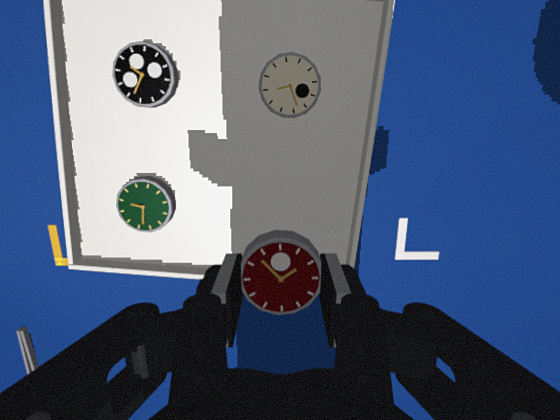

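Request:
play_rows(increments=[0.04,0,0,0,0.03,0.03,0,0,0,0.03,0.0155,0,0,0,0.03,0,0,0,0,0.03,0,0,0,0,0.03,0,0,0,0,0.048,0,0,0,0,0.048,0,0,0,0,0.048,-0.02,0,0,0,0.048,-0.04,0,0,0,0.048,-0.04,0,0,0,0.06,0,0,0.05,0,0.06,0,0,0.05,0,0.06,0,0,0.03,0,0.06,0,0,0,0,0.06])

```text
time: 25.5
position: [0.4338, -0.1287, 0.1152]
tcp_rot: [0.707, -0.001, -0.707, 0.0]
ft_force: [0.7, -0.4, -0.2]
grip_width: 0.0601
```

```bash
python3 - <<'E'
from h import *
ci=camera_info('wrist')
im=grab_frame('wrist'); cv2.imwrite('pics/w15.png',im[:,:,::-1]); np.save('ci15.npy',ci,allow_pickle=True)
plan(0.46,-.0727,.1,jaw=-94.6)
im=grab_frame('top'); cv2.imwrite('pics/t15.png',im[:,:,::-1])
E
```

```text
t 25.55 pos [ 0.4352 -0.1286  0.1153] jaw -90.03 tiltX [ 0.002 -0.001 -1.   ] F [0.2 0.  0.1] w 0.0599
spin 4.57 -> jaw -94.6
shift in present axes [ 0.0152 -0.0559 -0.0247]  after spin axes [ 0.0152 -0.0577 -0.0202]
```

View pics/w15.png

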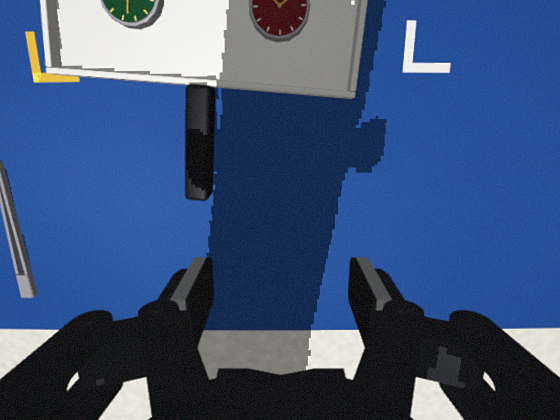

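View pics/t15.png

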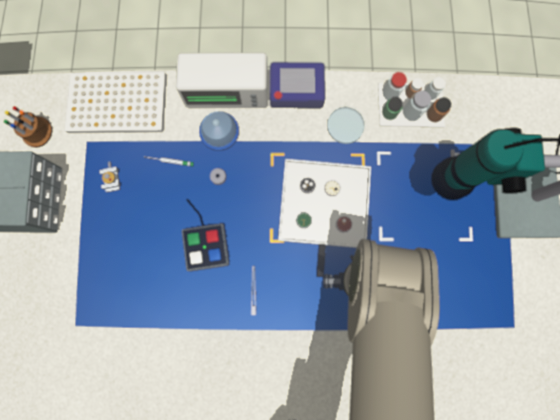

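```bash
python3 - <<'E'
from h import *
np.set_printoptions(precision=4,suppress=True)
ci=np.load('ci15.npy',allow_pickle=True).item()
print('handle',p2w(ci,[(200.5,90),(199,186)],.026))
print('wall ends',p2w(ci,[(47,70),(355,96)],.016))
print('marks',p2w(ci,[(36,82),(405,73)],0))
im=cv2.imread('pics/w15.png')[:,:,::-1]; crop(im,20,0,440,210,1,'pics/x.png')
crop(im,170,70,370,210,4,'pics/c15.png')
t=cv2.imread('pics/t15.png')[:,:,::-1]; crop(t,260,140,390,300,5,'pics/ct15.png')
E
```

```text
handle [[ 0.5148 -0.0814  0.026 ]
 [ 0.4544 -0.0765  0.026 ]]
wall ends [[ 0.5281  0.0183  0.016 ]
 [ 0.5115 -0.1787  0.016 ]]
marks [[ 0.5221  0.0376  0.    ]
 [ 0.5271 -0.2153  0.    ]]
```

View pics/c15.png

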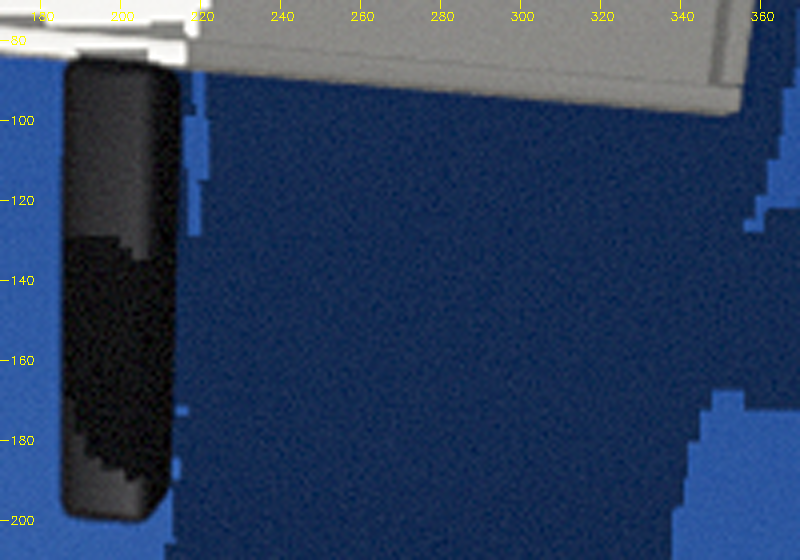

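View pics/ct15.png

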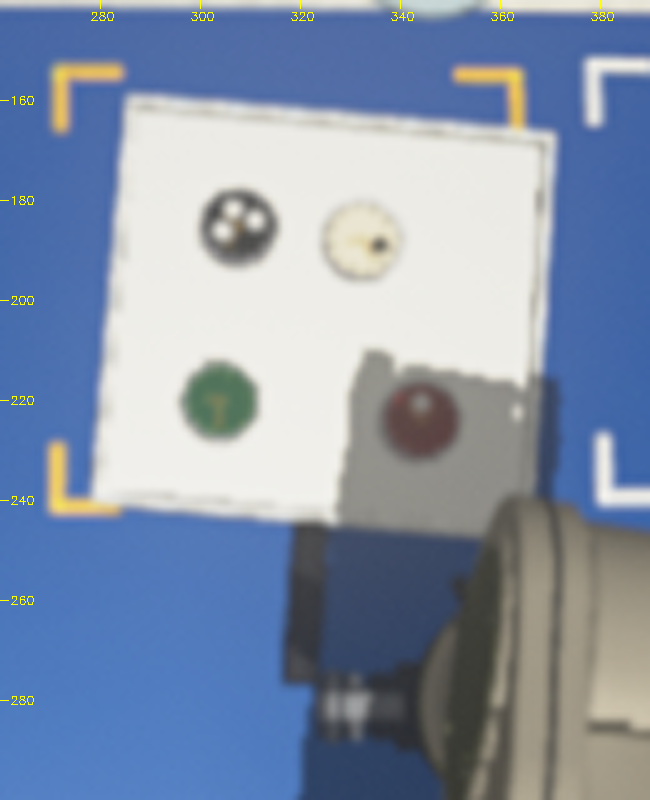

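Request:
play_rows(increments=[0,0,0,4.6,0.06,0,-0.0285,-0.014,0,0.06,0,-0.0285,-0.014,0,0.06,0.03,0,0,0,0.06,0,0,0,0,0.06,0,0,0,0,0.06])

```text
time: 26.35
position: [0.4681, -0.0738, 0.0846]
tcp_rot: [0.707, -0.028, -0.706, -0.028]
ft_force: [0.8, -0.8, 0.9]
grip_width: 0.0601
```

```bash
python3 - <<'E'
from h import *
ci=camera_info('wrist')
im=grab_frame('wrist'); cv2.imwrite('pics/w16.png',im[:,:,::-1]); np.save('ci16.npy',ci,allow_pickle=True)
plan(0.467,-.0745,.014,jaw=-94.6)
E
```

```text
t 26.4 pos [ 0.4682 -0.074   0.0848] jaw -94.63 tiltX [ 0.001 -0.    -1.   ] F [-0.7 -0.8  0. ] w 0.0597
spin -0.03 -> jaw -94.6
shift in present axes [0.0708 0.0006 0.0013]  after spin axes [0.0708 0.0006 0.0013]
```

View pics/w16.png

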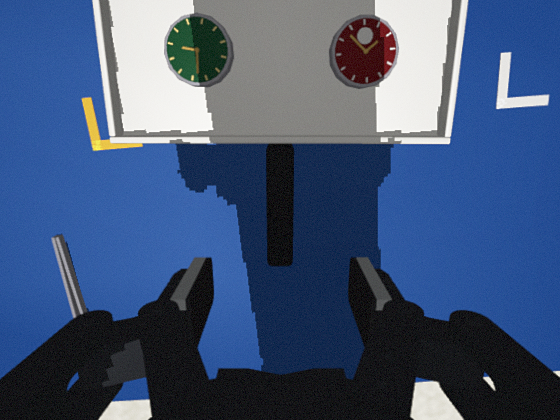

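```bash
python3 - <<'E'
from h import *
ci=np.load('ci16.npy',allow_pickle=True).item()
print(p2w(ci,[(280,260),(281,145)],[.026,.026]),p2w(ci,[(94+17,143),(449,143)],.016), w2p(ci,[[.468,-.074,.026]]))
E
```

```text
[[ 0.44952391 -0.07367701  0.026     ]
 [ 0.51850434 -0.07978724  0.026     ]] [[ 0.52674817  0.01897665  0.016     ]
 [ 0.51098611 -0.17757703  0.016     ]] [[278.04300703 231.51832101]]
```

Request:
play_rows(increments=[0.035,0,-0.003,0,0.06,0.025,0,0,0,0.06,0.0105,0,0,0,0.06,0,0,0,0,0.06,0,0,0,0,0.005,0,0,0,0,0.005,0,0,0,0,0.005,0,0,0,0,0.005,0,0,0,0,0.005,0,0,0,0,0.005])

```text
time: 27.65
position: [0.471, -0.074, 0.0143]
tcp_rot: [0.707, -0.029, -0.706, -0.028]
ft_force: [-3.3, 0.8, 7.1]
grip_width: 0.0149
```

```bash
python3 - <<'E'
from h import *
ci=camera_info('wrist')
im=grab_frame('wrist'); cv2.imwrite('pics/w17.png',im[:,:,::-1]); np.save('ci17.npy',ci,allow_pickle=True)
plan(0.467,-.0745,.014,jaw=-94.6)
E
```

```text
t 27.7 pos [ 0.471  -0.074   0.0143] jaw -94.6 tiltX [ 0.001 -0.001 -1.   ] F [-2.6  0.3  7.4] w 0.0146
spin 0.0 -> jaw -94.6
shift in present axes [0.0003 0.0008 0.0039]  after spin axes [0.0003 0.0008 0.0039]
```

View pics/w17.png

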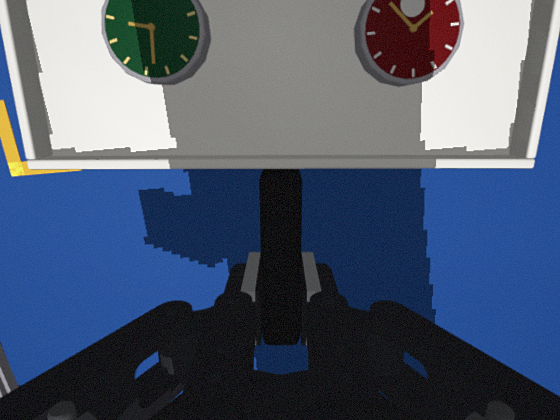

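Request:
play_rows(increments=[-0.001,0,0,0,0.005,0,0,0,-0.5,0.005,0,0,0,-0.9,0.005,0,0,0,-0.9,0.005,0,0,0,-0.9,0.005,0,0,0,-0.9,0.005,0,0,0,-0.5,0.005,0,0.004,0,0,0.005,0,0.008,0,0,0.005,0,0.012,-0.001,0,0.005,0,0.012,-0.001,0,0.005,0,0.012,-0.001,0,0.005,0,0.012,-0.001,0,0.005,0,0.012,-0.001,0,0.005,0,0.012,-0.001,0,0.005,0,0.012,-0.001,0,0.005,0,0.008,0,0,0.005,0,0.004,0,0,0.005,0,0,0,0,0.005])

```text
time: 30.08
position: [0.4773, -0.1824, 0.0143]
tcp_rot: [0.707, -0.0, -0.707, -0.0]
ft_force: [0.2, 0.5, -2.3]
grip_width: 0.0148
```

```bash
python3 - <<'E'
from h import *
ci=camera_info('wrist')
im=grab_frame('wrist'); cv2.imwrite('pics/w18.png',im[:,:,::-1]); np.save('ci18.npy',ci,allow_pickle=True)
cv2.imwrite('pics/t18.png',grab_frame('top')[:,:,::-1])
plan(0.491,-.323,None,jaw=-90)
E
```

```text
t 30.18 pos [ 0.4773 -0.1822  0.0143] jaw -90.03 tiltX [-0. -0. -1.] F [ 0.8  0.8 -1.7] w 0.0147
spin -0.03 -> jaw -90.0
shift in present axes [ 1.000e-04  1.408e-01 -1.370e-02]  after spin axes [ 1.000e-04  1.408e-01 -1.370e-02]
```

View pics/w18.png

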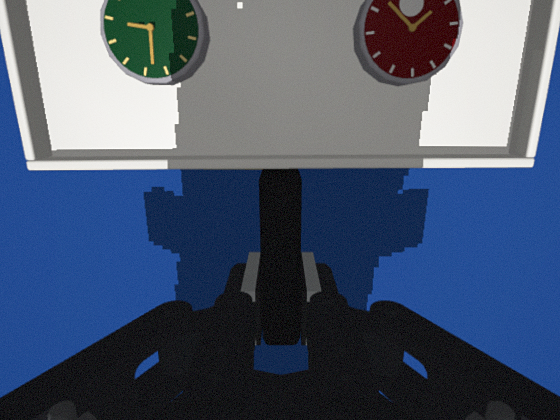

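View pics/t18.png

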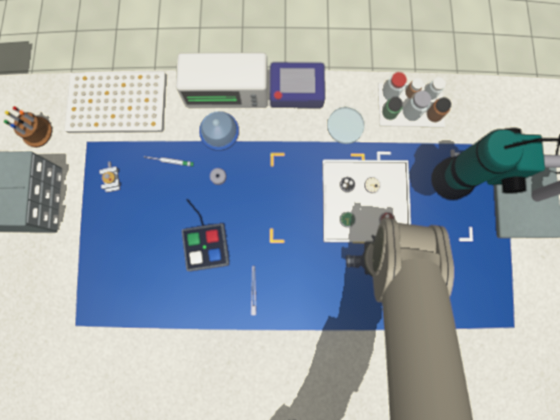

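Request:
play_rows(increments=[0,0.005,0,0,0.005,0,0.01,-0.001,0,0.005,0,0.0125,-0.0014,0,0.005,0,0.0125,-0.0014,0,0.005,0,0.0125,-0.0014,0,0.005,0,0.0125,-0.0014,0,0.005,0,0.0125,-0.0014,0,0.005,0,0.0125,-0.0014,0,0.005,0,0.0125,-0.0014,0,0.005,0,0.0125,-0.0014,0,0.005,0,0.0125,-0.0014,0,0.005,0,0.009,0,0,0.005,0,0.0045,0,0,0.005,0,0,0,0,0.005,0,0,0,0,0.005])

```text
time: 32.05
position: [0.4909, -0.3233, 0.0143]
tcp_rot: [0.707, -0.0, -0.707, 0.0]
ft_force: [0.1, 0.9, -1.4]
grip_width: 0.0149
```

```bash
python3 - <<'E'
from h import *
ci=camera_info('wrist')
im=grab_frame('wrist'); cv2.imwrite('pics/w19.png',im[:,:,::-1]); np.save('ci19.npy',ci,allow_pickle=True)
im=grab_frame('top');cv2.imwrite('pics/t19.png',im[:,:,::-1])
crop(im,360,130,500,300,4,'pics/ct19.png')
im=grab_frame('scene');cv2.imwrite('pics/s19.png',im[:,:,::-1])
crop(im,20,120,220,270,4,'pics/cs19.png')
plan(0.491,-.323,None,jaw=-90)
E
```

```text
t 32.2 pos [ 0.4909 -0.3232  0.0143] jaw -90.02 tiltX [ 0. -0. -1.] F [ 0.2 -1.1 -1.4] w 0.0147
spin -0.02 -> jaw -90.0
shift in present axes [-0.     -0.0002 -0.0001]  after spin axes [-0.     -0.0002 -0.0001]
```

View pics/w19.png

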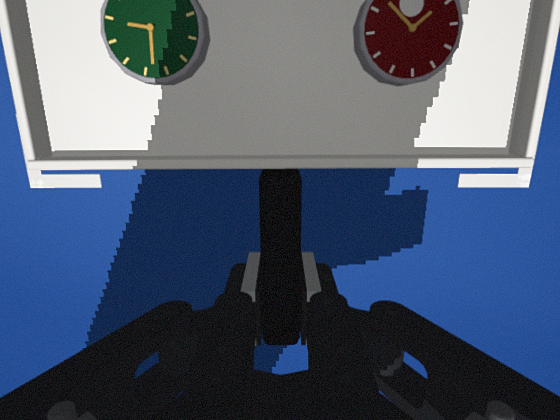

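View pics/ct19.png

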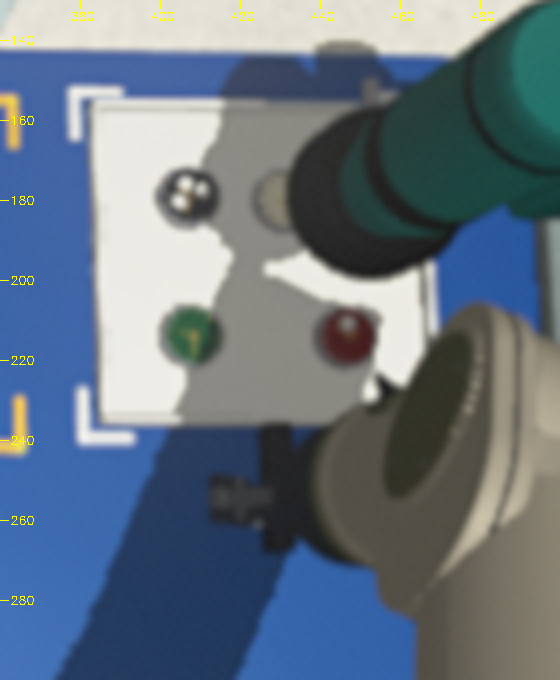

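View pics/cs19.png

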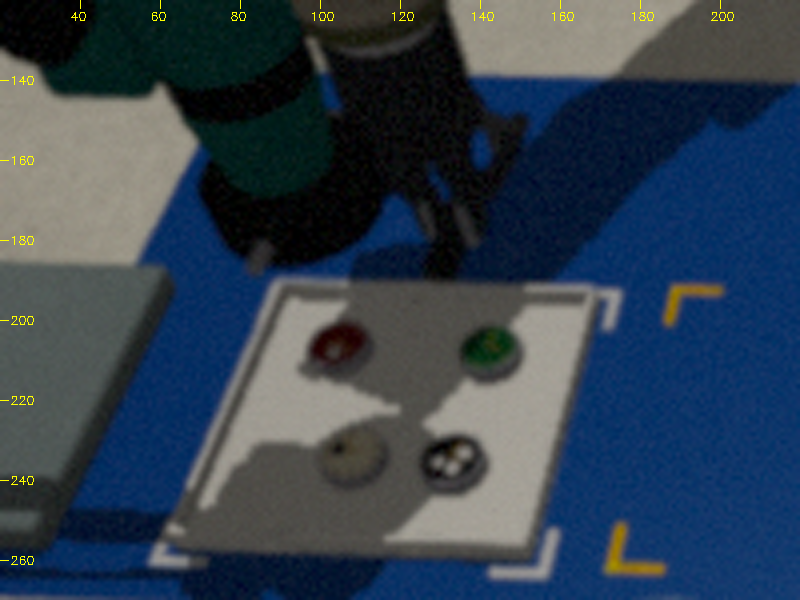

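```bash
python3 - <<'E'
from h import *
np.set_printoptions(precision=4,suppress=True)
ci=np.load('ci19.npy',allow_pickle=True).item()
print('marks near',p2w(ci,[(31,187.5),(530,187)],0)); print('tray near',p2w(ci,[(28,167),(533,166)],.016))
ct=camera_info('top'); 
print('top marks',p2w(ct,[(377,152),(379,241)],0),'tray',p2w(ct,[(382.5,155.5),(384.5,236.5)],[.016,.016]))
cs=camera_info('scene')
print('sc marks R near/far; L far',p2w(cs,[(174.5,191.5),(157.5,264.5),(57,260)],0),'tray R near, far, L far, L near',p2w(cs,[(168.5,192),(153.5,259),(60.5,253),(87,190)],.016))
E
```

```text
marks near [[ 0.5277 -0.2139  0.    ]
 [ 0.5279 -0.4361  0.    ]]
tray near [[ 0.5396 -0.2263  0.016 ]
 [ 0.5399 -0.4235  0.016 ]]
top marks [[ 0.7376 -0.211   0.    ]
 [ 0.5255 -0.2101  0.    ]] tray [[ 0.7247 -0.2203  0.016 ]
 [ 0.5344 -0.2195  0.016 ]]
sc marks R near/far; L far [[ 0.5252 -0.2141  0.    ]
 [ 0.7406 -0.2093  0.    ]
 [ 0.7381 -0.4342  0.    ]] tray R near, far, L far, L near [[ 0.5419 -0.2228  0.016 ]
 [ 0.7371 -0.2153  0.016 ]
 [ 0.7299 -0.4229  0.016 ]
 [ 0.5427 -0.4268  0.016 ]]
```

Request:
play_rows(increments=[0,0,0,0,0.03,0,0,0,0,0.03,0,0,0,0,0.03,-0.02,0,0,0,0.03,-0.04,0,0,0,0.03,-0.04,0,0.02,0,0.02,0,0,0.02,0,0.0,0,-0.05,0,0,0.0,0,-0.05,0,0,0.0,0,-0.05,0,0,0.0,0,-0.05,0,0,0.0,0,-0.05,0,0,0.0,0,-0.05,0,0,0.0,0,-0.05,0,0,0.0,0,-0.05,0,-4.3,0.0,0,-0.05,0,-4.3,0.0,0,0,0,0,0,0,0,0,0,0])

```text
time: 34.45
position: [0.4476, 0.1263, 0.115]
tcp_rot: [0.705, 0.052, -0.705, 0.053]
ft_force: [-0.4, -0.5, -0.2]
grip_width: -0.0001
```

```bash
python3 - <<'E'
from h import *
ci=camera_info('wrist')
im=grab_frame('wrist'); cv2.imwrite('pics/w20.png',im[:,:,::-1]); np.save('ci20.npy',ci,allow_pickle=True)
im=grab_frame('top');cv2.imwrite('pics/t20.png',im[:,:,::-1]); crop(im,360,130,500,300,4,'pics/ct20.png')
plan(0.484,.2055,None,jaw=-81.4)
E
```

```text
t 34.55 pos [0.4476 0.1256 0.1147] jaw -81.53 tiltX [ 0.001 -0.001 -1.   ] F [-0.1 -0.1 -0. ] w -0.0001
spin -0.13 -> jaw -81.4
shift in present axes [-0.     -0.0737 -0.0477]  after spin axes [-0.     -0.0736 -0.0479]
```

View pics/w20.png

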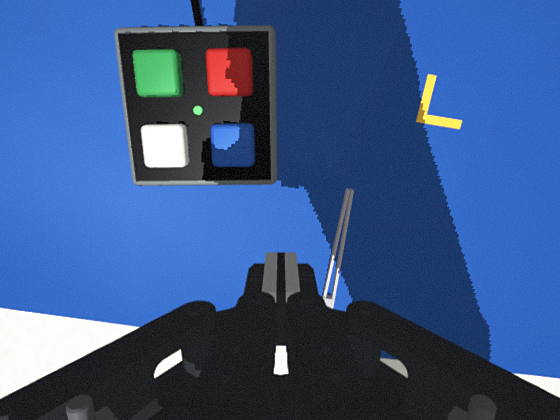

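View pics/ct20.png

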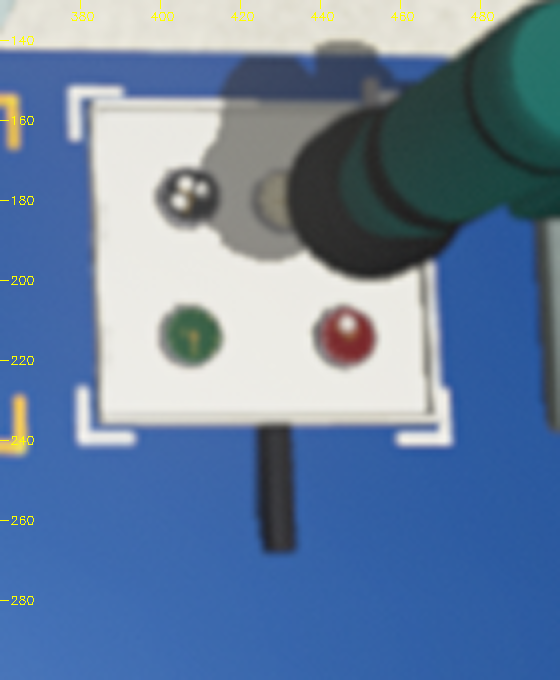

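```bash
python3 - <<'E'
from h import *
np.set_printoptions(precision=4,suppress=True)
ci=np.load('ci20.npy',allow_pickle=True).item()
P=p2w(ci,[(164.5,145.5),(233,145),(158,73),(230,71)],.04);print(P)
print(np.linalg.norm(P[0]-P[1]),np.linalg.norm(P[0]-P[2]),P.mean(0))
plan(P[0,0],P[0,1],None)
E
```

```text
[[0.4853 0.2011 0.04  ]
 [0.4917 0.1603 0.04  ]
 [0.5258 0.2072 0.04  ]
 [0.5328 0.1667 0.04  ]]
0.04122605551264019 0.040933313798550204 [0.5089 0.1838 0.04  ]
t 34.55 pos [0.4476 0.1256 0.1147] jaw -81.53 tiltX [ 0.001 -0.001 -1.   ] F [-0.1 -0.1 -0. ] w -0.0001
shift in present axes [-0.     -0.0691 -0.0484]  after spin axes [-0.     -0.0691 -0.0484]
```

Request:
play_rows(increments=[0,-0.0365,-0.024,0,0,0,-0.0365,-0.024,0,0,0.02,0,0,0,0,0,0,0,0,0,0,0,0,0,0])

```text
time: 35.17
position: [0.4839, 0.2048, 0.0945]
tcp_rot: [-0.705, -0.052, 0.705, -0.053]
ft_force: [0.2, -0.1, 1.2]
grip_width: -0.0
```

```bash
python3 - <<'E'
from h import *
ci=camera_info('wrist')
im=grab_frame('wrist'); cv2.imwrite('pics/w21.png',im[:,:,::-1]); np.save('ci21.npy',ci,allow_pickle=True)
plan(0.4845,.2045,.0425,jaw=-81.4)
p=r.read_state()['position']; print(w2p(ci,[[p[0],p[1],.04]]))
E
```

```text
t 35.23 pos [0.4841 0.205  0.0948] jaw -81.5 tiltX [ 0.001 -0.001 -1.   ] F [ 0.6  0.3 -0.9] w -0.0001
spin -0.1 -> jaw -81.4
shift in present axes [ 0.0523  0.0005 -0.0003]  after spin axes [ 0.0523  0.0005 -0.0003]
[[277.61756766 232.77304735]]
```

View pics/w21.png

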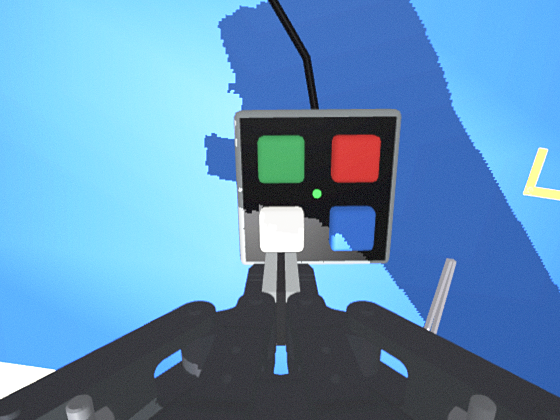

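Request:
play_rows(increments=[0.03,0,-0.001,0,0,0.015,0,0,0,0,0.004,0,0,0,0,0.003,0,0,0,0,0,0,0,0,0,0,0,0,0,0])

```text
time: 35.98
position: [0.485, 0.2063, 0.0428]
tcp_rot: [0.705, 0.053, -0.705, 0.053]
ft_force: [-1.6, -3.6, 4.8]
grip_width: -0.0
```

```bash
python3 - <<'E'
from h import *
plan(0.4845,.2045,.0425,jaw=-81.4)
im=grab_frame('wrist'); cv2.imwrite('pics/w22.png',im[:,:,::-1])
E
```

```text
t 35.98 pos [0.485  0.2063 0.0428] jaw -81.41 tiltX [ 0.001 -0.    -1.   ] F [-1.6 -3.6  4.8] w -0.0
spin -0.01 -> jaw -81.4
shift in present axes [0.0003 0.0017 0.0008]  after spin axes [0.0003 0.0017 0.0008]
```

View pics/w22.png

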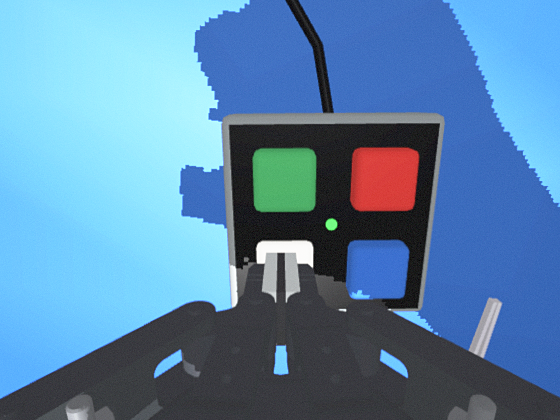

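Request:
play_rows(increments=[-0.02,0,0,0,0,0,0.021,0,0,0,0,0.022,0,0,0,0,0,0,0,0,0.013,0,0,0,0,0.004,0,0,0,0,0.003,0,0,0,0,0,0,0,0,0,0,0,0,0,0])

```text
time: 37.15
position: [0.491, 0.1648, 0.0424]
tcp_rot: [-0.705, -0.054, 0.705, -0.053]
ft_force: [-1.6, 2.2, 4.0]
grip_width: -0.0002
```

```bash
python3 - <<'E'
from h import *
plan(0.49,.1635,.0425,jaw=-81.4)
im=grab_frame('wrist'); cv2.imwrite('pics/w23.png',im[:,:,::-1])
E
```

```text
t 37.15 pos [0.491  0.1648 0.0424] jaw -81.34 tiltX [-0.     0.001 -1.   ] F [-1.6  2.2  4. ] w -0.0002
spin 0.06 -> jaw -81.4
shift in present axes [-0.0001  0.0011  0.0012]  after spin axes [-0.0001  0.0011  0.0012]
```

View pics/w23.png

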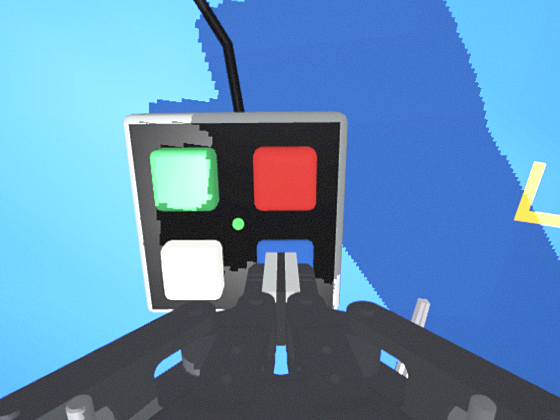

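Request:
play_rows(increments=[-0.02,0,0,0,0,0,-0.021,-0.021,0,0,0,-0.021,-0.021,0,0,0,0,0,0,0,0.013,0,0,0,0,0.004,0,0,0,0,0.003,0,0,0,0,0,0,0,0,0,0,0,0,0,0])

```text
time: 38.33
position: [0.5262, 0.2107, 0.0423]
tcp_rot: [-0.705, -0.052, 0.705, -0.053]
ft_force: [-2.1, -2.1, 4.1]
grip_width: 0.0001
```

```bash
python3 - <<'E'
from h import *
plan(0.5255,.2105,.0425,jaw=-81.4)
im=grab_frame('wrist'); cv2.imwrite('pics/w24.png',im[:,:,::-1])
E
```

```text
t 38.33 pos [0.5262 0.2107 0.0423] jaw -81.44 tiltX [-0.001 -0.001 -1.   ] F [-2.1 -2.1  4.1] w 0.0001
spin -0.04 -> jaw -81.4
shift in present axes [-0.0002  0.0001  0.0007]  after spin axes [-0.0002  0.0001  0.0007]
```

View pics/w24.png

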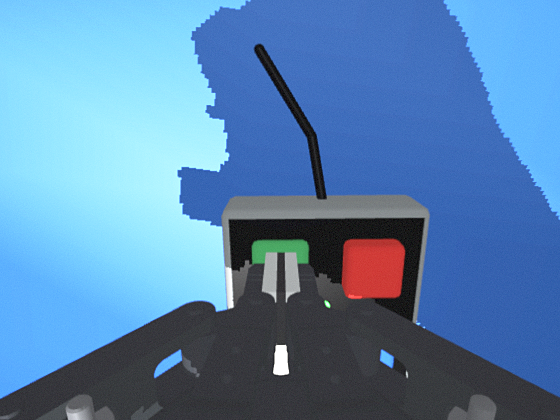

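Green is down (z 0.0423, about 5.7 mm). Next comes blue again.

Request:
play_rows(increments=[-0.02,0,0,0,0,0,0.021,0.021,0,0,0,0.021,0.021,0,0,0,0,0,0,0,0.013,0,0,0,0,0.004,0,0,0,0,0.003,0,0,0,0,0,0,0,0,0,0,0,0,0,0])

```text
time: 39.5
position: [0.4916, 0.1646, 0.0425]
tcp_rot: [0.705, 0.053, -0.705, 0.053]
ft_force: [0.7, 1.3, 4.6]
grip_width: 0.0001
```

Request:
play_rows(increments=[-0.02,0,0,0,0,0,-0.021,-0.021,0,0,0,-0.021,-0.021,0,0,0,0,0,0,0,0.013,0,0,0,0,0.004,0,0,0,0,0.003,0,0,0,0,0,0,0,0,0,0,0,0,0,0])

```text
time: 40.62
position: [0.5261, 0.2108, 0.0423]
tcp_rot: [-0.705, -0.052, 0.705, -0.053]
ft_force: [-3.4, -3.0, 4.0]
grip_width: -0.0003
```

Request:
play_rows(increments=[-0.02,0,0,0,0,0,0,0.021,0,0,0,0,0.021,0,0,0,0,0,0,0,0.013,0,0,0,0,0.004,0,0,0,0,0.003,0,0,0,0,0,0,0,0,0,0,0,0,0,0])

```text
time: 41.75
position: [0.4856, 0.2053, 0.0425]
tcp_rot: [0.705, 0.053, -0.705, 0.053]
ft_force: [1.5, -1.9, 3.9]
grip_width: -0.0002
```

```bash
python3 - <<'E'
from h import *
plan(0.485,.2055,.0425,jaw=-81.4)
im=grab_frame('wrist'); cv2.imwrite('pics/w25.png',im[:,:,::-1])
E
```

```text
t 41.75 pos [0.4856 0.2053 0.0425] jaw -81.42 tiltX [ 0.001 -0.    -1.   ] F [ 1.5 -1.9  3.9] w -0.0002
spin -0.02 -> jaw -81.4
shift in present axes [-0.     -0.0003  0.0006]  after spin axes [-0.     -0.0003  0.0006]
```

View pics/w25.png

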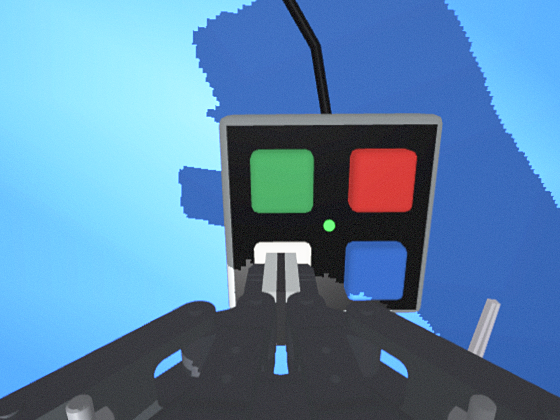

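```bash
python3 - <<'E'
from h import *
F=[];Z=[]
for i in range(24):
    grab_frame('wrist'); s=r.read_state(); F.append(s['ft_force']); Z.append(s['position'][2])
F=np.array(F); print(F.mean(0),F.std(0),np.mean(Z),s['time'])
E
```

```text
[ 3.63985155 -1.36354759  4.65964912] [0.57026863 0.81672274 0.5026134 ] 0.04241028500428797 43.0
```

Request:
play_rows(increments=[-0.03,0,0,0,0,-0.03,0,0,0,0.02,0,0,0,0,0.05,0,0,0,0,0.05])

```text
time: 43.5
position: [0.4838, 0.2052, 0.1012]
tcp_rot: [-0.704, -0.053, 0.706, -0.053]
ft_force: [-0.1, -0.3, -0.6]
grip_width: 0.0499
```

```bash
python3 - <<'E'
from h import *
F=[]
for i in range(10):
    im=grab_frame('wrist'); s=r.read_state(); F.append(s['ft_force'])
F=np.array(F); print(F.mean(0),F.std(0))
cv2.imwrite('pics/w26.png',im[:,:,::-1])
im=grab_frame('top');cv2.imwrite('pics/t26.png',im[:,:,::-1]); crop(im,260,130,500,300,3,'pics/ct26.png')
plan(0.491,-.3235,None,jaw=-90)
E
```

```text
[-0.06648904  0.13926874 -0.13582886] [0.44706217 0.35662776 0.52489212]
t 44.05 pos [0.4849 0.2054 0.1022] jaw -81.4 tiltX [-0. -0. -1.] F [-0.1  0.  -0.3] w 0.0501
spin 8.6 -> jaw -90.0
shift in present axes [0.     0.5239 0.0731]  after spin axes [ 0.      0.5289 -0.0061]
```

View pics/w26.png

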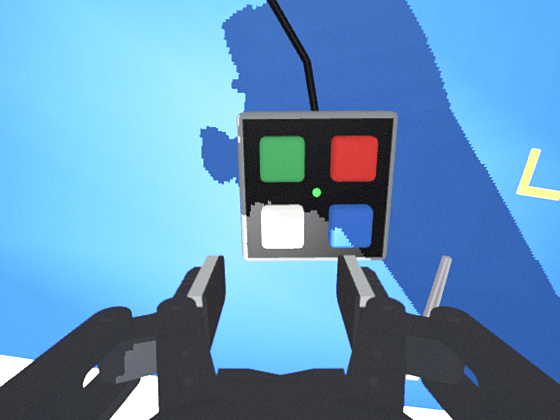

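View pics/ct26.png

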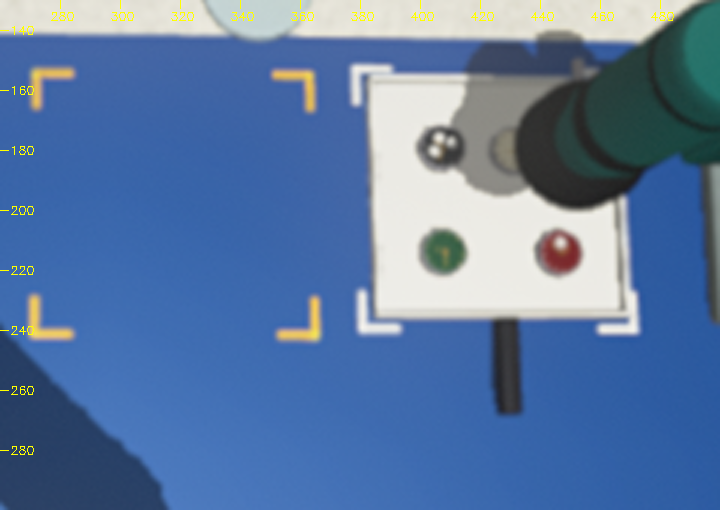

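Request:
play_rows(increments=[0,0,0,8.6,0.06,0,0.0529,0.003,0,0.06,0,0.0529,0,0,0.06,0,0.0529,0,0,0.06,0,0.0529,0,0,0.06,0,0.0529,0,0,0.06,0,0.0529,0,0,0.06,0,0.0529,0,0,0.06,0,0.0529,0,0,0.06,0,0.0529,-0.003,0,0.06,0,0.0529,-0.006,0,0.06,0,0,0,0,0.06,0,0,0,0,0.06])

```text
time: 45.68
position: [0.491, -0.3229, 0.1021]
tcp_rot: [-0.707, -0.0, 0.707, 0.0]
ft_force: [-0.5, 0.6, 0.0]
grip_width: 0.0602
```

```bash
python3 - <<'E'
from h import *
plan(0.491,-.3235,.0145,jaw=-90)
im=grab_frame('wrist'); cv2.imwrite('pics/w27.png',im[:,:,::-1])
E
```

```text
t 45.67 pos [ 0.491  -0.3229  0.1021] jaw -89.99 tiltX [-0.     0.001 -1.   ] F [-0.5  0.6  0. ] w 0.0602
spin 0.01 -> jaw -90.0
shift in present axes [0.0876 0.0007 0.    ]  after spin axes [0.0876 0.0007 0.    ]
```

View pics/w27.png

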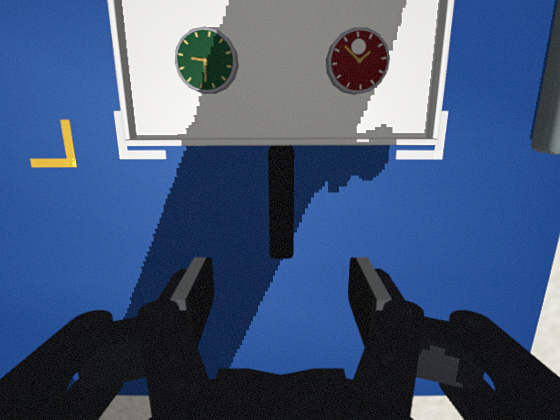

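Request:
play_rows(increments=[0.04,0,0,0,0.06,0.035,0,0,0,0.06,0.012,0,0,0,0.06,0,0,0,0,0.06,0,0,0,0,0.005,0,0,0,0,0.005,0,0,0,0,0.005,0,0,0,0,0.005,0,0,0,0,0.005,0,0,0,0,0.005,-0.001,0,0,0,0.005])

```text
time: 47.1
position: [0.4914, -0.3235, 0.0168]
tcp_rot: [0.707, 0.0, -0.707, 0.0]
ft_force: [2.2, 0.2, -3.3]
grip_width: 0.0147
```

```bash
python3 - <<'E'
from h import *
plan(0.485,-.072,None,jaw=-90)
E
```

```text
t 47.1 pos [ 0.4914 -0.3235  0.0168] jaw -89.98 tiltX [ 0.001 -0.    -1.   ] F [ 2.2  0.2 -3.3] w 0.0147
spin 0.02 -> jaw -90.0
shift in present axes [-1.000e-04 -2.515e-01  6.300e-03]  after spin axes [-1.000e-04 -2.515e-01  6.400e-03]
```

Request:
play_rows(increments=[0.001,0,0,0,0.005,0,-0.004,0,0,0.005,0,-0.008,0,0,0.005,0,-0.0125,0.0004,0,0.005,0,-0.0125,0.0004,0,0.005,0,-0.0125,0.0004,0,0.005,0,-0.0125,0.0004,0,0.005,0,-0.0125,0.0004,0,0.005,0,-0.0125,0.0004,0,0.005,0,-0.0125,0.0004,0,0.005,0,-0.0125,0.0004,0,0.005,0,-0.0125,0.0004,0,0.005,0,-0.0125,0.0004,0,0.005,0,-0.0125,0.0004,0,0.005,0,-0.0125,0.0004,0,0.005,0,-0.0125,0.0004,0,0.005,0,-0.0125,0.0004,0,0.005,0,-0.0125,0.0004,0,0.005,0,-0.0125,0.0004,0,0.005,0,-0.0125,0,0,0.005])

```text
time: 49.6
position: [0.4857, -0.1015, 0.0165]
tcp_rot: [0.708, -0.002, -0.706, -0.0]
ft_force: [-0.2, -8.8, 7.3]
grip_width: 0.0142
```

Request:
play_rows(increments=[0,-0.0125,0,0,0.005,0,-0.008,0,0,0.005,0,-0.004,0,0,0.005,0,0,0,0,0.005,0,0,0,0,0.005])

```text
time: 50.22
position: [0.4858, -0.0764, 0.0165]
tcp_rot: [0.708, -0.002, -0.706, -0.0]
ft_force: [0.2, -5.0, 8.2]
grip_width: 0.0142
```

```bash
python3 - <<'E'
from h import *
ci=camera_info('wrist')
im=grab_frame('wrist'); cv2.imwrite('pics/w28.png',im[:,:,::-1]); np.save('ci28.npy',ci,allow_pickle=True)
im=grab_frame('top');cv2.imwrite('pics/t28.png',im[:,:,::-1]); crop(im,255,135,395,300,4,'pics/ct28.png')
im=grab_frame('scene');cv2.imwrite('pics/s28.png',im[:,:,::-1]); crop(im,160,150,300,280,5,'pics/cs28.png')
plan(0.485,-.072,None,jaw=-90)
E
```

```text
t 50.38 pos [ 0.4858 -0.0765  0.0165] jaw -90.16 tiltX [ 0.003 -0.002 -1.   ] F [ 0.4 -5.3  8.6] w 0.0146
spin -0.16 -> jaw -90.0
shift in present axes [-0.     -0.0045  0.0008]  after spin axes [-0.     -0.0045  0.0008]
```

View pics/w28.png

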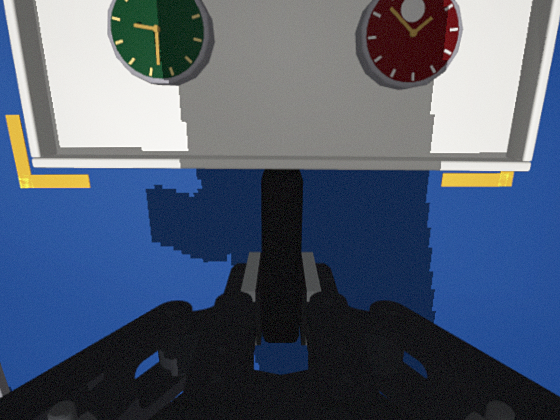

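View pics/ct28.png

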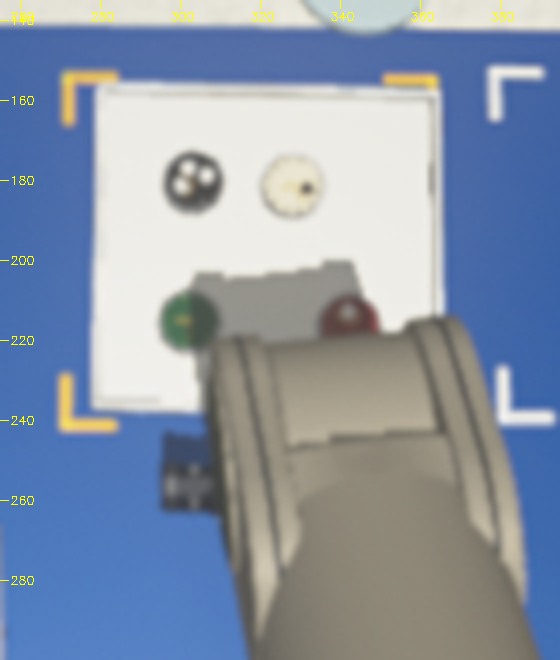

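View pics/cs28.png

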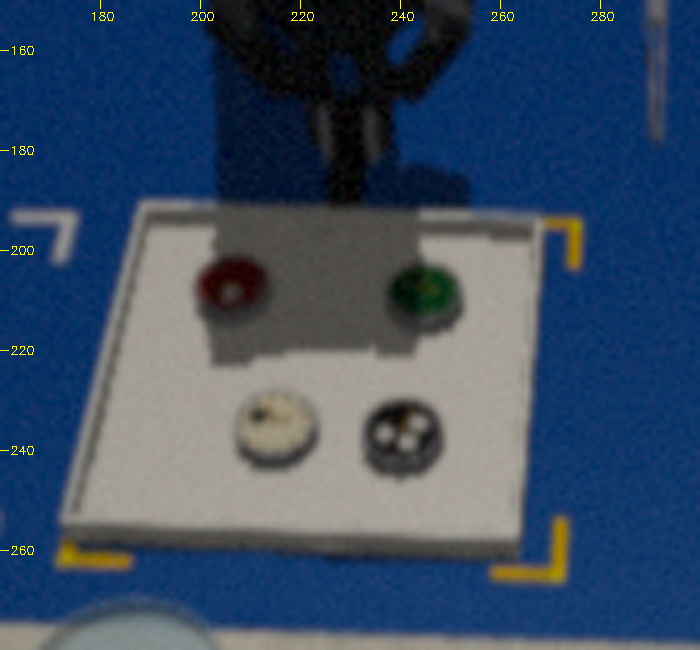

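```bash
python3 - <<'E'
from h import *
np.set_printoptions(precision=4,suppress=True)
ci=np.load('ci28.npy',allow_pickle=True).item()
print('marks near',p2w(ci,[(21,188),(513,186.5)],0)); print('tray near',p2w(ci,[(33,166),(530.5,170)],.016))
ct=camera_info('top')
print('top marks TL TR BL',p2w(ct,[(270.5,153),(364.5,153.8),(269.5,242.5)],0),'tray TL TR BL',p2w(ct,[(278.5,156.5),(365,157.5),(277.5,237.5)],.016))
E
```

```text
marks near [[ 0.5222  0.0391  0.    ]
 [ 0.5222 -0.1832  0.    ]]
tray near [[ 0.5347  0.0199  0.016 ]
 [ 0.5325 -0.1779  0.016 ]]
top marks TL TR BL [[ 0.7326  0.0423  0.    ]
 [ 0.7327 -0.1808  0.    ]
 [ 0.5207  0.0427  0.    ]] tray TL TR BL [[ 0.7198  0.0233  0.016 ]
 [ 0.7193 -0.1788  0.016 ]
 [ 0.5309  0.0244  0.016 ]]
```

Request:
play_rows(increments=[-0.001,0,0,0,0.005,0,-0.002,0,0,0.005,0,-0.002,0,0,0.005,0,0,0,0,0.005,0,0,0,0,0.005])

```text
time: 51.0
position: [0.4847, -0.0712, 0.0166]
tcp_rot: [0.707, -0.001, -0.707, -0.0]
ft_force: [-0.1, -5.0, 4.8]
grip_width: 0.014
```

```bash
python3 - <<'E'
from h import *
ci=camera_info('wrist')
im=grab_frame('wrist'); cv2.imwrite('pics/w29.png',im[:,:,::-1]); np.save('ci29.npy',ci,allow_pickle=True)
plan(0.485,-.072,None,jaw=-90)
E
```

```text
t 51.05 pos [ 0.4847 -0.0712  0.0166] jaw -90.05 tiltX [ 0.    -0.001 -1.   ] F [ 0.4 -4.9  5. ] w 0.0141
spin -0.05 -> jaw -90.0
shift in present axes [ 0.      0.0008 -0.0003]  after spin axes [ 0.      0.0008 -0.0003]
```

View pics/w29.png

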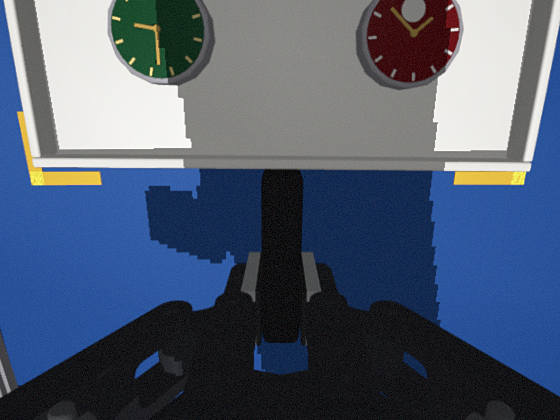

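Request:
play_rows(increments=[0,0,0,0,0.035,0,0,0,0,0.035,0,0,0,0,0.035,-0.02,0,0,0,0.04,-0.04,0,0,0,0.04,-0.04,0,0,0,0.04,-0.03,0,0.02,0,0.04,0,0.03,0,0,0.04,0,0.06,0,0,0.04,0,0.06,0,0,0.04,0,0.06,0,0,0.04,0,0.06,0,0,0.04,0,0,0,0,0.04,0,0,0,0,0.04])

```text
time: 52.8
position: [0.4647, -0.3398, 0.1459]
tcp_rot: [-0.707, -0.0, 0.707, 0.0]
ft_force: [0.2, 1.3, -0.1]
grip_width: 0.04
```

```bash
python3 - <<'E'
from h import *
plan()
im=grab_frame('top');cv2.imwrite('pics/t30.png',im[:,:,::-1]); crop(im,255,135,395,300,4,'pics/ct30.png')
im=grab_frame('scene');cv2.imwrite('pics/s30.png',im[:,:,::-1]); crop(im,160,150,300,280,5,'pics/cs30.png')
E
```

```text
t 52.8 pos [ 0.4647 -0.3398  0.1459] jaw -89.98 tiltX [-0.     0.001 -1.   ] F [ 0.2  1.3 -0.1] w 0.04
shift in present axes [0. 0. 0.]  after spin axes [0. 0. 0.]
```

View pics/ct30.png

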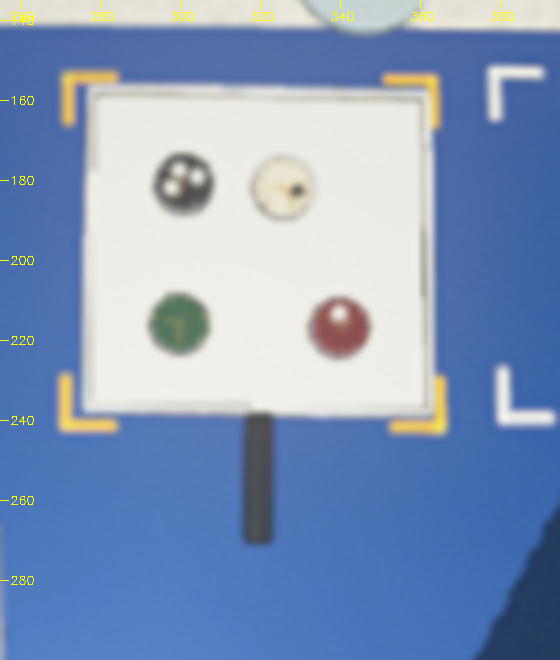

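View pics/cs30.png

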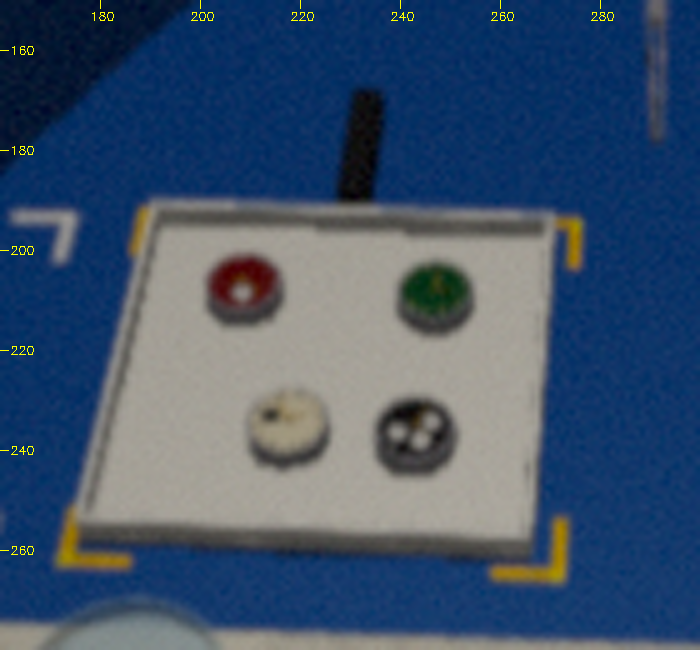

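View pics/t30.png

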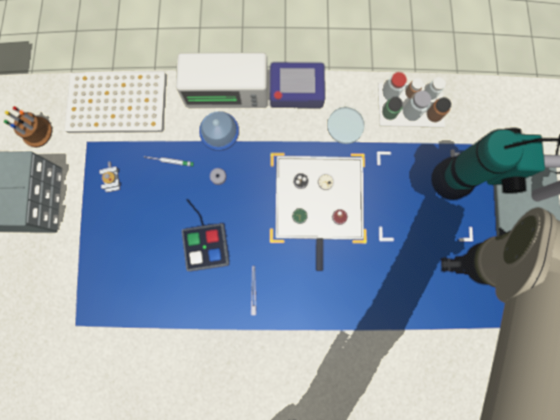

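```bash
python3 - <<'E'
from h import *
ct=camera_info('top')
T=p2w(ct,[(277,156.5),(363,158),(363.5,239),(275.5,237.5)],.016)[:,:2]; M=p2w(ct,[(270.5,153),(364.3,153.8),(366.3,243),(269.5,242.5)],0)[:,:2]
print(T.mean(0)-M.mean(0)); 
f=lambda P:(np.arctan2(*(P[0]-P[3])[::-1]),np.arctan2(*(P[1]-P[2])[::-1]))
print(f(T),f(M))
mv=p2w(ct,[(300.5,181),(325.5,182),(299.5,216),(339.5,216.5)],.015)[:,:2]-T.mean(0); print(mv)
s=r.read_state(); print(s['time'],abs(s['dq']).max(), s['ft_force'])
E
```

```text
[-0.00238879 -0.00341573]
(np.float64(-0.010881682567813727), np.float64(-0.015387370641164367)) (np.float64(-0.0015895199003785642), np.float64(4.7540277104547596e-05))
[[ 0.03779248  0.04451687]
 [ 0.03589446 -0.01328464]
 [-0.04380409  0.04685385]
 [-0.04435596 -0.04466018]]
52.9 0.006741286084379073 [ 0.80310477  0.03570931 -0.05419131]
```

```bash
python3 - <<'E'
from h import *
print(ticket.close_job())
E
```

```text
the job is handed in; nothing more can be done
None
```

I finished the job and handed it in at about 53 s. I found no failure in my checks, but no verdict was reported and I could only confirm some points indirectly.

**What I did**
- Four dialled movements were on the mat (green, cream, black and red; no navy). All four went into the tray dial up.
- I slid the tray by its handle into the white marks. There it was about 1 mm from centre and square, with equal gaps of about 12 mm on the three sides the wrist camera could see.
- I pressed white, blue, green, blue, green, white one at a time, and never the red key.
- I then slid the tray back into the yellow marks, let go and moved the arm clear.

**What my last checks showed**
- **Tray at home:** it sits about 4 mm and 0.01 rad from the yellow marks, after I corrected a first stop that was about 7 mm off to one side.
- **Movements:** all four lie flat, dial up and well inside the tray walls. The cream one was about 3 cm from where I put it. I can't say whether that was the announced knock or the slide.
- **Keys:** each press went down about 5.2 to 5.7 mm by fingertip height. Single force readings were noisy, 3.9 to 4.8 N. The average over the last white press was 4.7 N, or about 5.4 mm, so short of the 6 mm stop but past the 4 mm that counts. All keys looked up when I left the box. The lamp and photos themselves could not be seen.
- **Other things on the bench:** in the last top picture the bystanders look to be where they started, judged by eye. The robot touched nothing at hand-in.

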